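# Strip the toroidal choke off its mounting stud

### The job

The toroidal choke on the grey mounting base has been unbolted so that it can be measured. Take the stack apart from the top down, one piece at a time and each kept the same way up: stand the white nylon bush in the orange bin, lay the yellow-plated steel clamp disc flat in the round metal dish and the black rubber pad flat in the blue tray, then lower the copper-wound choke gently, without dropping it, over the white spigot of the brown test stand until it lies flat on the board. Let go of everything.

Things in the scene. Friction and masses are not known exactly. Their poses are not given: they have to be found in the camera images.
- nylon_bush: white nylon flanged bush, top piece of the stack, standing loose on the stud: round flange 28 mm across and 4 mm thick below, round hub 18 mm across and 14 mm high above it (18 mm high in all), 11 mm hole through it. Origin: centre of the underside of the flange; z up along the hole.
- clamp_disc: yellow zinc-plated steel clamp disc (flat gold-coloured ring), second in the stack: 38 mm outside diameter, 12 mm hole, 10 mm thick, about 75 g. Origin: centre of its underside; z up.
- rubber_pad: black rubber pad (flat ring, treated as rigid), third in the stack: 48 mm outside diameter, 12 mm hole, 10 mm thick. Origin: centre of its underside; z up.
- choke: toroidal choke, a ring wound with copper wire, lowest loose piece of the stack: 56 mm outside diameter, 22 mm bore, 24 mm high, about 240 g. Origin: centre of its underside; z up along the bore. Round, so it may be gripped across any diameter.
- mount_base: grey square steel base, fixed, 84 x 84 mm, 8 mm thick, a 52 mm black rubber washer 3 mm thick glued on it, with an upright 8 mm steel stud (no nut, end 67 mm above the bench). Choke, pad, disc and bush sit loose on the stud, undersides 11, 35, 45, 55 mm above the bench; each lifts straight up with 1.5 mm or more play. Origin: stud axis at the bench surface; x, y along the edges, z up.
- stock_bin: orange plastic open bin, fixed, 88 x 88 mm outside, 82 x 82 mm inside, floor 3 mm above the bench, walls 26 mm high, the wall at its -x side only 13 mm. Place for the nylon bush. Origin: centre of its underside; x and y along the edges, z up.
- magnet_dish: round shallow bare-metal parts dish with a red foot ring, fixed, 120 mm outside diameter, about 100 mm across at its floor, floor 3 mm above the bench, flared rim 12 mm high, 110 mm across inside. Place for the steel clamp disc (there is no magnetic pull in the simulation). Origin: centre of its underside; z up.
- blue_tray: shallow blue plastic tray, fixed, 84 mm (x) by 100 mm (y) outside, 78 by 94 mm inside, floor 3 mm above the bench, rim 10 mm high. Place for the rubber pad; there is most room for fingers along its y. Origin: centre of its underside; x and y along the edges, z up.
- test_stand: brown square board, fixed, 84 x 84 mm, top 12 mm above the bench; white spigot at its centre (13 mm thick, 22 mm above the board, top 8 mm tapered), red and black binding posts (12 mm thick, 32 mm above the bench) in its two +x corners. Place for the choke (4.5 mm play on the spigot); fingers closing along its x or y clear the posts. Origin: spigot axis at the bench surface; z up.

How it is judged:
On the way, in this order (a step that is already met when the one before it is completed fails the run):
1. the nylon bush stands in the orange bin, let go (horizontal distance between nylon_bush and stock_bin below 0.036 m and z of nylon_bush in the frame of stock_bin between 0 and 0.006 m and angle between nylon_bush's own z axis and vertical below 0.15 rad and linear speed of nylon_bush below 0.03 m/s and contact force between nylon_bush and the fingers below 0.05 N), for 0.2 s.
2. the clamp disc lies flat in the steel dish, let go (horizontal distance between clamp_disc and magnet_dish below 0.035 m and z of clamp_disc in the frame of magnet_dish between 0 and 0.007 m and angle between clamp_disc's own z axis and vertical below 0.15 rad and linear speed of clamp_disc below 0.03 m/s and contact force between clamp_disc and the fingers below 0.05 N), for 0.2 s.
3. the rubber pad lies flat in the blue tray, let go (x of rubber_pad in the frame of blue_tray between -0.0165 and 0.0165 m and y of rubber_pad in the frame of blue_tray between -0.0245 and 0.0245 m and z of rubber_pad in the frame of blue_tray between 0 and 0.006 m and angle between rubber_pad's own z axis and vertical below 0.15 rad and linear speed of rubber_pad below 0.03 m/s and contact force between rubber_pad and the fingers below 0.05 N), for 0.2 s.
4. the choke lies flat on the test stand over its spigot, let go (horizontal distance between choke and test_stand below 0.008 m and z of choke in the frame of test_stand between 0.009 and 0.015 m and angle between choke's own z axis and vertical below 0.08 rad and linear speed of choke below 0.03 m/s and contact force between choke and the fingers below 0.05 N), for 0.2 s.
At the end, for the whole second after the job is handed in: Bush upright on the floor of the orange bin; clamp disc flat on the floor of the steel dish; rubber pad flat on the floor of the blue tray; choke flat on the test stand's board over the spigot (within 8 mm of its axis, 3 mm in height, 0.08 rad of level); all at rest (horizontal distance between nylon_bush and stock_bin below 0.036 m and z of nylon_bush in the frame of stock_bin between 0 and 0.006 m and angle between each of nylon_bush, clamp_disc, rubber_pad's own z axis and vertical below 0.15 rad and linear speed of each of nylon_bush, clamp_disc, rubber_pad, choke below 0.03 m/s and horizontal distance between clamp_disc and magnet_dish below 0.035 m and z of clamp_disc in the frame of magnet_dish between 0 and 0.007 m and x of rubber_pad in the frame of blue_tray between -0.0165 and 0.0165 m and y of rubber_pad in the frame of blue_tray between -0.0245 and 0.0245 m and z of rubber_pad in the frame of blue_tray between 0 and 0.006 m and horizontal distance between choke and test_stand below 0.008 m and z of choke in the frame of test_stand between 0.009 and 0.015 m and angle between choke's own z axis and vertical below 0.08 rad); the robot touches nothing.
It fails at once if the choke is dropped: let go more than 8 mm above the test stand's board (horizontal distance between choke and test_stand below 0.03 m and z of choke in the frame of test_stand above 0.02 m and contact force between choke and the fingers below 0.05 N).
It fails at once if the choke is tipped by more than 0.6 rad (angle between choke's own z axis and vertical above 0.6 rad).
It also fails if it takes over 128 s, if anything falls off the work surface, if the arm or the gripper's body presses on something with over 40 N, if the wrist force passes 120 N, or if a joint passes its speed limit or range.

### The arm

A 7-joint arm with a two-finger parallel gripper is mounted at the origin on a cart in front of the work surface, level with it; the furniture and walls round the work are solid. World frame = base frame: x ahead of the robot, y to its left, z up, the work surface at z = 0. Lengths are in m, angles in rad, forces in N, time in s.
With the tool pointing down it reaches from about 0.425 to 1.025 m from the base axis. Payload 3.6 kg.
Tool frame: the origin (TCP) lies between the finger pads; the fingertips stand 8 mm ahead of it and the grasp point (between the pads) lies 11 mm behind it; z points along the fingers, x is the direction in which the jaws open and shut, and the axes are right-handed (so a half turn about z gives the same grasp; the last joint's range is limited). The gripper opens to 85 mm and grips with 20 to 120 N. Pads are 22 mm wide; open, the fingers measure 114 mm over their backs; the gripper's body (76 mm by 85 mm) begins 54 mm behind the grasp point. The pads swing forward as they close: fully open they stand 13 mm farther back than shut.
Start: joints at [1.026, 0.591, 0.048, 1.609, -0.033, 0.943, -0.034], TCP at [0.316, -0.653, 0.209] pointing down, gripper open.
Joint ranges: [-2.69, 2.69], [-0.47, 2.24], [-1.27, 1.36], [0.19, 2.51], [-1.53, 4.68], [0.08, 2.07], [-3.09, 3.09]. Speed limits (rad/s): [2.57, 2.57, 3.14, 3.14, 3.14, 3.14, 3.14].

### API

Orientations are given as a rotation vector (axis times angle).
In Python, from bench import env gives the robot as it stands. The module is installed in compiled form; this text tells all that it offers.
- The arm moves only by the tool carry_out, never from a script. Its argument "deltas" is a list of rows, each an object of numbers: "dx", "dy", "dz": the shift along the tool's x, y, z in m; "yaw": the turn about the tool's z in rad; "hand": the closure in counts, from 0 (fully open) to 255 (shut). A call has 1 to 8 rows; each row shifts and turns the commanded pose from where the row before left it, along the tool's axes as they then stand; what a row does not reach is not made up. A row lasts 1/10 s, in which the tool goes at most 50 mm and 8.59 degrees, less where a joint would pass 70% of its speed; a pose out of reach is approached as far as the arm can. A call with a gripper value outside its range is refused whole. The fingers move at their own pace and stop on an object; the grip force is fixed at half the most. Time passes only in rows, so rows that do not move let the fingers close. It gives the time, the measured TCP pose, the force and the opening at its end, in the units of the state.
- env.read_state(): the state, without advancing time (a new reading comes with each control period).
- env.camera(name): name is "side" or "top"; returns a dict with "pixels" (384x512x3 uint8, red, green, blue), "mtx" (3x3 intrinsics, pixels), "D" ([k1, k2, p1, p2, k3] as OpenCV has them; the pictures are not rectified), "xyz" and "attitude" of the camera in the world. Camera axes: x right, y up, looking along -z (the intrinsics and any distortion apply to the point x, -y, -z); pixel columns grow to the right and rows downward; lengths in m; the calibration is good to about 2 mm. A picture is of the moment at which its call begins. There is no depth.
- env.sign_off(): hands the job in, once; it reports no verdict.
The state is a dict: "time_s": time; "joints": joint angles; "joint_velocities": joint speeds; "tau": joint torques, N m; "position": TCP position; "tool_rot": TCP orientation; "ft_force": force on the tool from outside, world axes, zero at the start; "moment": the same for the moment, N m; "opening": opening from 0.0 (shut) to 1.0 (fully open).
Only numpy, scipy, OpenCV 4.12 (cv2) and the standard library are available. Lean on these libraries where they do the work, as an engineer would, in place of code of your own. Each camera call takes 0.05 s, during which the arm holds its last target. There are 200 camera calls.

## Working session

There is one attempt and no reset: what is moved stays moved. The work goes in short steps, Python scripts to look and compute and a tool call to move; the robot and the scene stay as the last step left them, time stands still between calls to the robot, and variables do not carry over. Pictures are saved under pics/ and viewed, about 12 in all and at most 16, crops included, and the job is handed in when it is done.

Besides the shell and the picture viewer there is one more tool, called after "Request:" as name(argument=value, ...), one argument or row to a line, values as JSON. carry_out: Moves the arm, as the interface text tells. Its arguments: {"type":"object","properties":{"deltas":{"type":"array","items":{"type":"object","properties":{"dx":{"type":"number"},"dy":{"type":"number"},"dz":{"type":"number"},"yaw":{"type":"number"},"hand":{"type":"number"}}}}},"required":["deltas"]}

```bash
mkdir -p pics
cat > h.py <<'E'
import numpy as np, cv2
from scipy.spatial.transform import Rotation as R
from bench import env
def look(n,f=None):
    c=env.camera(n)
    if f: cv2.imwrite('pics/'+f,c['pixels'][:,:,::-1])
    return c
def rot(c):
    a=np.array(c['attitude'],float)
    return R.from_rotvec(a).as_matrix() if a.shape==(3,) else a
def ray(c,uv):
    p=cv2.undistortPoints(np.array(uv,float).reshape(-1,1,2),np.array(c['mtx']),np.array(c['D'])).reshape(-1,2)
    d=np.c_[p[:,0],-p[:,1],-np.ones(len(p))]@rot(c).T
    return np.array(c['xyz']),d
def onz(c,uv,z):
    o,d=ray(c,uv); return o+d*((z-o[2])/d[:,2])[:,None]
def proj(c,X):
    X=(np.array(X,float).reshape(-1,3)-c['xyz'])@rot(c); X=X*[1,-1,-1]
    return cv2.projectPoints(X,np.zeros(3),np.zeros(3),np.array(c['mtx']),np.array(c['D']))[0].reshape(-1,2)
E
python3 - <<'E'
from h import *
for n in('top','side'):
    c=look(n,n+'1.png'); print(n,c['xyz'],c['attitude'],c['mtx'],c['D'])
    cv2.imwrite('pics/%s1b.png'%n,cv2.resize(c['pixels'][:,:,::-1],(800,600)))
print(env.read_state())
E
```

```text
top [0.42703277 0.01132965 1.14250312] [ 0.09272818 -0.06125718 -1.59790171] [[493.77057146   0.         256.31669026]
 [  0.         493.77057146 185.59365331]
 [  0.           0.           1.        ]] [0.05084329 0.         0.         0.         0.        ]
side [ 0.50200722 -0.72033937  0.47873272] [ 1.08816738 -0.04453765 -0.04683252] [[346.45337235   0.         253.89722954]
 [  0.         346.45337235 190.46072007]
 [  0.           0.           1.        ]] [-0.09140033  0.          0.          0.          0.        ]
{'time_s': 0.1, 'joints': array([ 1.02649674,  0.59204528,  0.04829867,  1.60970638, -0.03330141,
        0.94272924, -0.03372218]), 'joint_velocities': array([ 0.00046959, -0.00373611,  0.00097979, -0.00365075, -0.00044561,
       -0.00098967,  0.00047012]), 'tau': array([ 4.21759469e-03, -5.49996006e+01,  1.55298796e+00, -1.98824483e+01,
        9.68231179e-03,  3.79972451e-03, -2.23388599e-05]), 'position': array([ 0.31552854, -0.65183854,  0.20753763]), 'tool_rot': array([-2.6609281 ,  1.66814737,  0.0028621 ]), 'ft_force': array([ 1.1876394 ,  0.1983259 , -0.18502836]), 'moment': array([-0.07115462, -0.03821444,  0.06501482]), 'opening': 1.0026348958810358}
```

View pics/top1b.png

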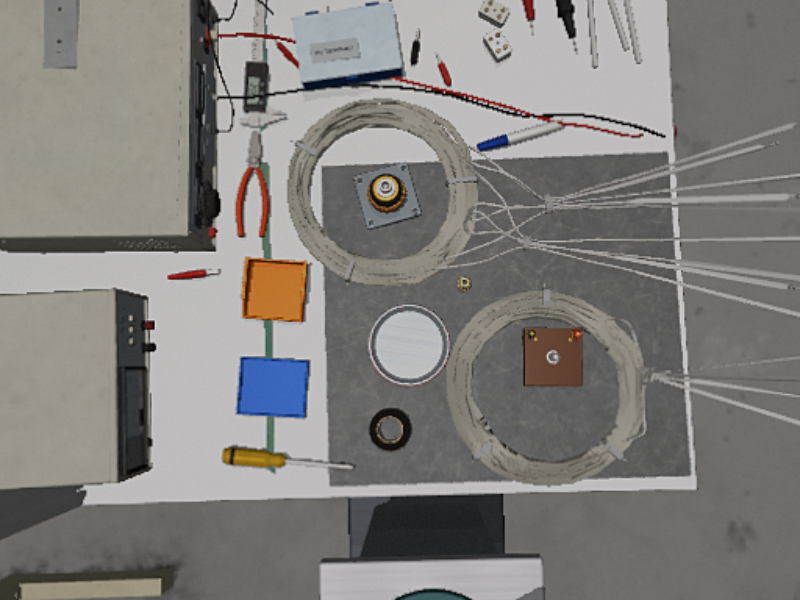

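View pics/side1b.png

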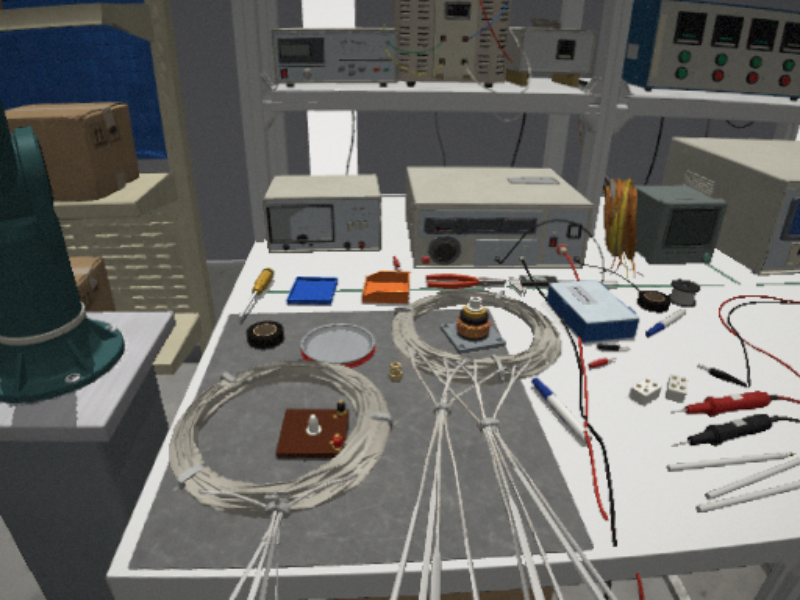

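The top view (800×600) shows the stack at (387,190), bin at (275,291), tray at (273,387), dish at (409,345) and stand spigot at (553,356). Up in the image is +x and left is +y. The side view agrees. Next I measure these by colour.

```bash
cat > m.py <<'E'
from h import *
c=look('top'); im=c['pixels']; hsv=cv2.cvtColor(im,cv2.COLOR_RGB2HSV)
def blob(lo,hi,box):
    x0,y0,x1,y1=[int(v*.64) for v in box]
    m=np.zeros(im.shape[:2],np.uint8); m[y0:y1,x0:x1]=cv2.inRange(hsv,lo,hi)[y0:y1,x0:x1]
    m=cv2.morphologyEx(m,cv2.MORPH_CLOSE,np.ones((3,3)))
    return max(cv2.findContours(m,0,2)[0],key=cv2.contourArea).reshape(-1,2)
def rect(name,k,z):
    P=onz(c,k,z)[:,:2]; r=cv2.minAreaRect((P*1000).astype(np.float32)); print(name,np.round(r[0],1),np.round(r[1],1),round(r[2],1))
rect('bin',blob((5,150,100),(20,255,255),(220,240,330,335)),.024)
rect('tray',blob((100,120,80),(125,255,255),(220,345,320,430)),.009)
rect('board',blob((0,80,30),(14,255,180),(515,320,595,395)),.012)
b=blob((90,20,60),(125,120,200),(345,155,430,240)); rect('base',b,.008)
g=blob((0,0,150),(180,60,255),(370,305,450,385)); e=cv2.fitEllipse(g); print('dish',onz(c,[e[0]],.006),e)
for n,lo,hi,box,z in[('spig',(0,0,150),(180,70,255),(540,343,567,370),.034),('bush',(0,0,130),(180,60,255),(372,170,402,205),.073)]:
    k=blob(lo,hi,box); (q,w)=cv2.minEnclosingCircle(k); print(n,q,w,onz(c,[q],z))
k=blob((15,120,60),(35,255,255),(365,168,410,215)); q,w=cv2.minEnclosingCircle(k); print('disc',q,w,onz(c,[q],.055))
crop=lambda x0,y0,x1,y1:cv2.resize(im[y0:y1,x0:x1,::-1],(400,400),interpolation=cv2.INTER_CUBIC)
cv2.imwrite('pics/crop1.png',np.hstack([crop(218,95,278,155),crop(324,198,384,258)]))
E
python3 m.py
```

```text
bin [544.2 218.4] [90.8 88.1] 84.3
tray [402.6 223.9] [99.2 82.7] 85.3
board [ 435.3 -185.1] [83.1 81.4] 88.6
base [681.8  49.8] [82.7 82.8] 14.0
dish [[0.45812749 0.02316138 0.006     ]] ((261.3440856933594, 220.37982177734375), (50.54031753540039, 50.77167510986328), 0.3475036323070526)
spig (353.5714416503906, 228.10714721679688) 4.146795272827148 [[ 0.43463009 -0.18155658  0.034     ]]
bush (246.34616088867188, 119.57691955566406) 5.869731426239014 [[0.67893586 0.04919989 0.073     ]]
disc (247.0, 122.0) 11.401854515075684 [[0.67761269 0.04851452 0.055     ]]
```

View pics/crop1.png

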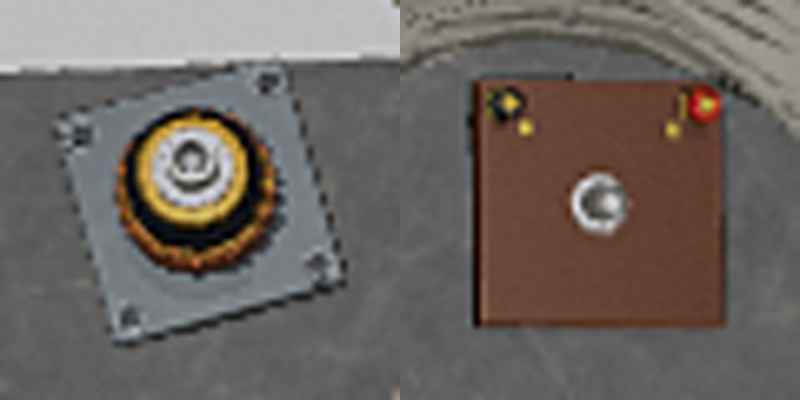

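Crop: the bush is centred near pixel (247,118.7) on a base yawed about 14°. The spigot is at about (354.1,228.6), in the middle of a board that is almost square to the world axes. First I turn the tool so its x lies along −y.

Request:
carry_out(
  deltas=[
    {"yaw":0.11,"hand":100},
    {"yaw":0.11,"hand":100},
    {"yaw":0.11,"hand":100},
    {"yaw":0.12,"hand":100},
    {"hand":100},
    {"hand":100},
  ],
)

```text
invalid input at $.deltas[0]: expected keys dx, dy, dz, yaw, hand
```

```bash
cat > t.py <<'E'
import sys
from h import *
s=env.read_state(); Rm=R.from_rotvec(s['tool_rot']).as_matrix(); p=s['position']
print('t',round(s['time_s'],2),'p',np.round(p,4),'xdir',np.round(np.degrees(np.arctan2(Rm[1,0],Rm[0,0])),2),'tilt',np.round(Rm[:,2],4),'open',round(s['opening'],3),'f',np.round(s['ft_force'],1),'q',np.round(s['joints'],2))
if len(sys.argv)>3: print('tool delta',np.round(Rm.T@(np.array(sys.argv[1:4],float)-p),4))
E
python3 t.py .6805 .0494 .16
```

```text
t 0.15 p [ 0.3156 -0.652   0.2077] xdir -64.17 tilt [-8.0e-04  1.5e-03 -1.0e+00] open 1.004 f [-0.3  0.4  0.1] q [ 1.03  0.59  0.05  1.61 -0.03  0.94 -0.03]
tool delta [-0.4722 -0.6341  0.0484]
```

Request:
carry_out(
  deltas=[
    {"dx":0,"dy":0,"dz":0,"yaw":0.11,"hand":100},
    {"dx":0,"dy":0,"dz":0,"yaw":0.11,"hand":100},
    {"dx":0,"dy":0,"dz":0,"yaw":0.11,"hand":100},
    {"dx":0,"dy":0,"dz":0,"yaw":0.12,"hand":100},
    {"dx":0,"dy":0,"dz":0,"yaw":0,"hand":100},
    {"dx":0,"dy":0,"dz":0,"yaw":0,"hand":100},
  ],
)

```text
time_s: 0.75
position: [0.3159, -0.6523, 0.2082]
tool_rot: [-2.225, 2.217, 0.001]
ft_force: [-0.8, 0.7, -0.0]
opening: 0.607
```

```bash
python3 t.py .6805 .0494 .16
```

```text
t 0.75 p [ 0.3159 -0.6523  0.2082] xdir -89.8 tilt [-5.e-04  5.e-04 -1.e+00] open 0.607 f [-0.8  0.7 -0. ] q [ 0.95  0.6   0.17  1.61 -0.12  0.94 -0.41]
tool delta [-0.7004 -0.3671  0.0484]
```

Request:
carry_out(
  deltas=[
    {"dx":-0.039,"dy":-0.0204,"dz":0,"yaw":0,"hand":100},
    {"dx":-0.039,"dy":-0.0204,"dz":0,"yaw":0,"hand":100},
    {"dx":-0.039,"dy":-0.0204,"dz":0,"yaw":0,"hand":100},
    {"dx":-0.039,"dy":-0.0204,"dz":0,"yaw":0,"hand":100},
    {"dx":-0.039,"dy":-0.0204,"dz":0,"yaw":0,"hand":100},
    {"dx":-0.039,"dy":-0.0204,"dz":0,"yaw":0,"hand":100},
    {"dx":-0.039,"dy":-0.0204,"dz":0,"yaw":0,"hand":100},
    {"dx":-0.039,"dy":-0.0204,"dz":0,"yaw":0,"hand":100},
  ],
)

```text
time_s: 1.55
position: [0.4795, -0.3389, 0.2088]
tool_rot: [-2.224, 2.218, -0.001]
ft_force: [0.7, 0.5, -0.7]
opening: 0.612
```

Request:
carry_out(
  deltas=[
    {"dx":-0.039,"dy":-0.0204,"dz":0,"yaw":0,"hand":120},
    {"dx":-0.039,"dy":-0.0204,"dz":0,"yaw":0,"hand":120},
    {"dx":-0.039,"dy":-0.0204,"dz":0,"yaw":0,"hand":120},
    {"dx":-0.039,"dy":-0.0204,"dz":0,"yaw":0,"hand":120},
    {"dx":-0.039,"dy":-0.0204,"dz":0,"yaw":0,"hand":120},
    {"dx":-0.039,"dy":-0.0204,"dz":0,"yaw":0,"hand":120},
    {"dx":-0.039,"dy":-0.0204,"dz":0,"yaw":0,"hand":120},
    {"dx":-0.039,"dy":-0.0204,"dz":0,"yaw":0,"hand":120},
  ],
)

```text
time_s: 2.35
position: [0.6424, -0.0267, 0.2087]
tool_rot: [-2.225, 2.218, -0.0]
ft_force: [0.7, 0.2, -0.2]
opening: 0.533
```

Request:
carry_out(
  deltas=[
    {"dx":-0.038,"dy":-0.0204,"dz":0.02,"yaw":0,"hand":120},
    {"dx":-0.038,"dy":-0.0204,"dz":0.02,"yaw":0,"hand":120},
    {"dx":0,"dy":0,"dz":0.015,"yaw":0,"hand":120},
    {"dx":0,"dy":0,"dz":0.015,"yaw":0,"hand":120},
    {"dx":0,"dy":0,"dz":0.0,"yaw":0,"hand":120},
    {"dx":0,"dy":0,"dz":0,"yaw":0,"hand":120},
  ],
)

```text
time_s: 2.95
position: [0.682, 0.0451, 0.1386]
tool_rot: [2.218, -2.222, 0.001]
ft_force: [-0.4, -0.0, -0.0]
opening: 0.525
```

```bash
python3 t.py .6805 .0494 .10
python3 - <<'E'
from h import *
a=look('side')['pixels']; b=look('top')['pixels']
s=a[150:250,240:360]; t=b[60:180,190:310]
cv2.imwrite('pics/v5.png',np.hstack([cv2.resize(s,(480,400),interpolation=2),cv2.resize(t,(320,400),interpolation=2)])[:,:,::-1])
E
```

```text
t 2.95 p [0.682  0.0451 0.1386] xdir -90.1 tilt [-8.0e-04 -1.3e-03 -1.0e+00] open 0.525 f [-0.4 -0.  -0. ] q [-0.2   0.62  0.1   1.76 -0.08  0.77 -1.63]
tool delta [-0.0044  0.0014  0.0386]
```

View pics/v5.png

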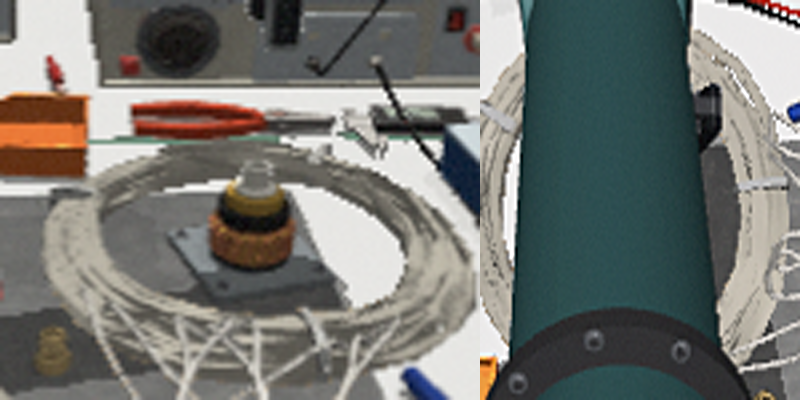

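The side crop shows the stack upright, with the bush top near full-image pixel (304.5,191). The arm hides the stack from above. I cross-check the position with rays from both views.

Run:
```python
from h import *
c=look('side'); h=cv2.cvtColor(c['pixels'],cv2.COLOR_RGB2HSV)
x0,y0,x1,y1=290,188,320,218
print(h[y0:y1:1,304].tolist())
m=cv2.inRange(h,(14,100,50),(32,255,255)); m[:, :x0]=0;m[:,x1:]=0;m[:y0]=0;m[y1:]=0
ys,xs=np.nonzero(m); print('gold',xs.min(),xs.max(),ys.min(),ys.max())
for z,lab in((.073,'x at y.049'),):
    for y in(.045,.049,.053):
        print(y,proj(c,[[.6805,y,.073],[.6805,y-.019,.05],[.6805-.019,y,.05],[.6805+.019,y,.05]]).round(1).tolist())
```

```text
[[19, 25, 112], [18, 26, 116], [27, 19, 119], [23, 19, 105], [25, 21, 136], [23, 20, 104], [22, 26, 106], [25, 15, 102], [19, 19, 107], [21, 14, 128], [25, 19, 145], [21, 61, 100], [20, 159, 114], [21, 161, 87], [20, 165, 82], [20, 169, 77], [16, 106, 36], [105, 28, 18], [165, 85, 12], [21, 85, 21], [12, 127, 62], [15, 171, 97], [16, 155, 89], [16, 164, 81], [14, 144, 83], [15, 146, 94], [13, 149, 116], [14, 153, 85], [11, 137, 54], [0, 21, 24]]
gold 293 311 196 216
0.045 [[304.0, 191.3], [304.7, 202.9], [296.0, 199.3], [310.6, 199.1]]
0.049 [[303.7, 190.5], [304.4, 202.1], [295.7, 198.6], [310.3, 198.3]]
0.053 [[303.4, 189.8], [304.1, 201.3], [295.5, 197.8], [310.0, 197.6]]
```

Request:
carry_out(
  deltas=[
    {"dx":-0.0044,"dy":0.0008,"dz":0.015,"yaw":0,"hand":130},
    {"dx":0,"dy":0,"dz":0.02,"yaw":0,"hand":130},
    {"dx":0,"dy":0,"dz":0.015,"yaw":0,"hand":130},
    {"dx":0,"dy":0,"dz":0,"yaw":0,"hand":130},
    {"dx":0,"dy":0,"dz":0,"yaw":0,"hand":130},
  ],
)

```text
time_s: 3.6
position: [0.6815, 0.0521, 0.0881]
tool_rot: [2.222, -2.22, -0.001]
ft_force: [-0.7, 0.1, 0.5]
opening: 0.49
```

```bash
python3 t.py .6812 .0494 .0685
python3 - <<'E'
from h import *
a=look('side')['pixels']
cv2.imwrite('pics/v6.png',cv2.resize(a[130:230,240:370],(780,600),interpolation=2)[:,:,::-1])
E
```

```text
t 3.6 p [0.6815 0.0521 0.0881] xdir -89.95 tilt [-8.e-04 -2.e-04 -1.e+00] open 0.49 f [-0.7  0.1  0.5] q [-0.2   0.68  0.09  1.79 -0.09  0.68 -1.64]
tool delta [0.0027 0.0002 0.0196]
```

View pics/v6.png

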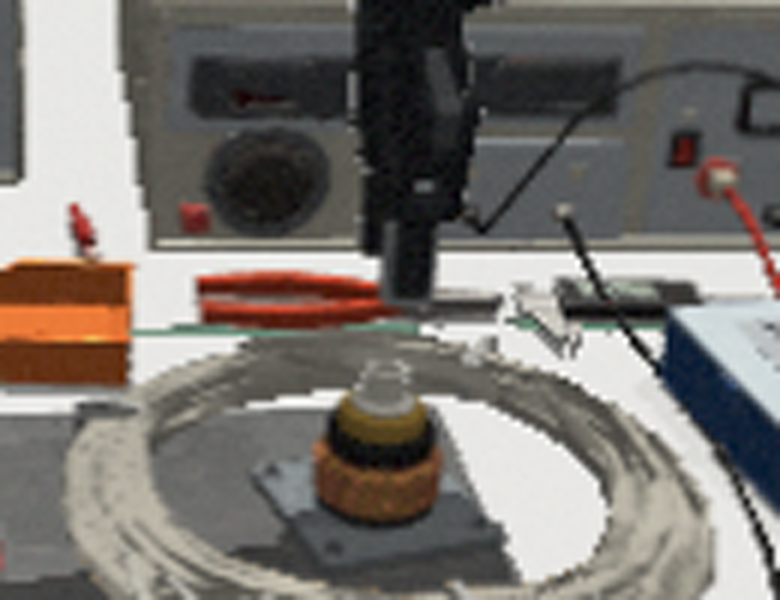

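```bash
python3 - <<'E'
from h import *
c=look('side')
print(proj(c,[[.6815,.052-.0235,.083],[.6815,.052-.0235,.12],[.6925,.052-.0235,.083],[.6815,.052-.0235,.088]]))
E
python3 t.py .6812 .0494 .0685
```

```text
[[305.9911522  190.78144737]
 [307.24404931 177.28114568]
 [310.36132715 190.70934744]
 [306.15840456 188.98837806]]
t 3.7 p [0.6824 0.0521 0.0892] xdir -89.96 tilt [ 0.0014  0.     -1.    ] open 0.491 f [0.3 0.2 0.2] q [-0.2   0.68  0.09  1.79 -0.09  0.68 -1.64]
tool delta [0.0027 0.0013 0.0207]
```

Run:
```python
from h import *
c=look('side');a=c['pixels']
m=cv2.resize(a[100:200,270:350],(800,1000),interpolation=2)[:,:,::-1].copy()
for y,col in((.052-.0235,(0,0,255)),(.052+.0235,(0,255,0))):
  for z in(.081,.1,.15):
    for x in(.6815-.011,.6815+.011):
      u=(proj(c,[[x,y,z]])[0]-[270,100])*10; cv2.circle(m,tuple(int(v) for v in u),4,col,-1)
cv2.imwrite('pics/v7.png',np.clip(cv2.resize(m,(480,600)).astype(int)*2,0,255).astype(np.uint8))
```

```text
(no output)
```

View pics/v7.png

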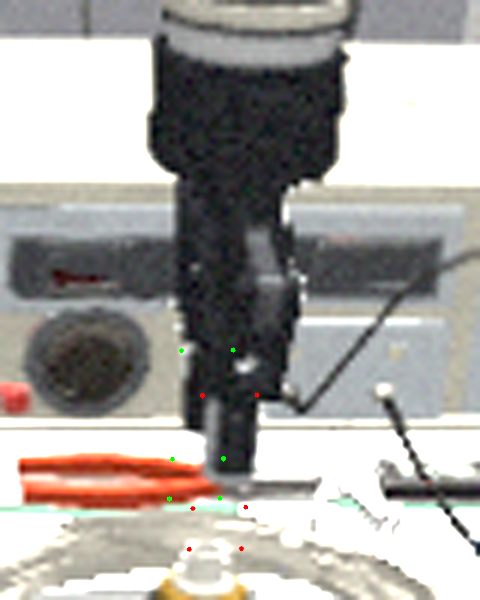

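The near fingertip shows at about full-image row 179, but TCP −8 mm projects to about row 191, so the tip looks about 27 mm higher than the description implies. I step down to the planned height, which is safe in either case, and look again.

Request:
carry_out(
  deltas=[
    {"dx":0.0025,"dy":0.0008,"dz":0.01,"yaw":0,"hand":130},
    {"dx":0,"dy":0,"dz":0.009,"yaw":0,"hand":130},
    {"dx":0,"dy":0,"dz":0,"yaw":0,"hand":130},
    {"dx":0,"dy":0,"dz":0,"yaw":0,"hand":130},
  ],
)

```text
time_s: 4.15
position: [0.6804, 0.0496, 0.0689]
tool_rot: [2.222, -2.22, -0.001]
ft_force: [0.8, -0.3, 0.1]
opening: 0.492
```

```bash
cat > v.py <<'E'
import sys
from h import *
c=look('side');a=c['pixels']; s=env.read_state(); p=s['position']; u0,v0=[int(q) for q in sys.argv[2:4]]
m=cv2.resize(a[v0:v0+75,u0:u0+100],(800,600),interpolation=2)[:,:,::-1].astype(int)*2
m=np.clip(m,0,255).astype(np.uint8)
h=s['opening']*.0425; o=R.from_rotvec(s['tool_rot']).as_matrix()
for sg,col in((1,(0,0,255)),(-1,(0,255,0))):
  for b in(.008,-.011,-.05):
    u=(proj(c,[p+o@[sg*h,0,b]])[0]-[u0,v0])*8; cv2.circle(m,tuple(int(v) for v in u),4,col,-1)
cv2.imwrite('pics/'+sys.argv[1],m)
E
python3 t.py .6812 .0494 .0685; python3 v.py v8.png 255 145
```

```text
t 4.15 p [0.6804 0.0496 0.0689] xdir -89.95 tilt [-1.2e-03 -1.0e-04 -1.0e+00] open 0.492 f [ 0.8 -0.3  0.1] q [-0.19  0.7   0.08  1.8  -0.09  0.64 -1.63]
tool delta [ 0.0002 -0.0008  0.0004]
```

View pics/v8.png

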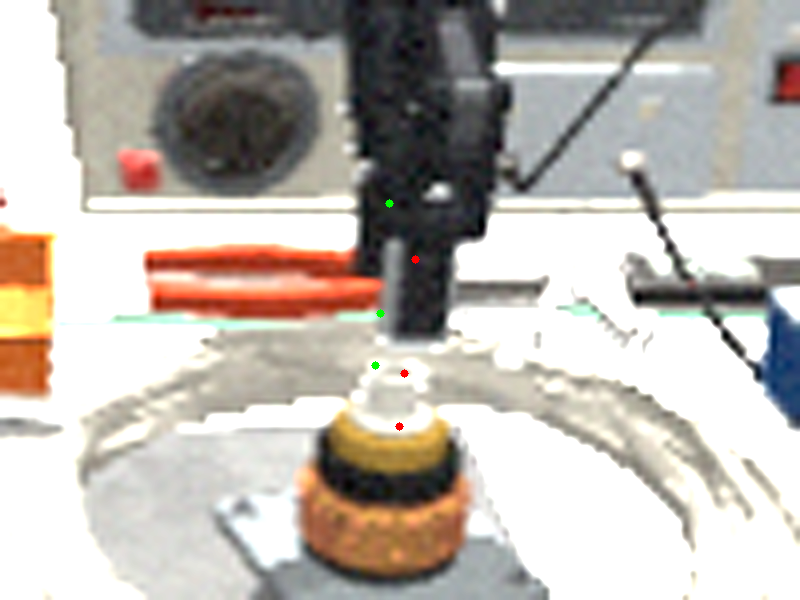

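The tips still show about 29 mm higher than predicted (row 340 against 427 in the crop). Closing the fingers will settle it: they either stop on the hub at an opening near 0.21 or shut in the air.

Request:
carry_out(
  deltas=[
    {"dx":0,"dy":0.0,"dz":0,"yaw":0,"hand":180},
    {"dx":0,"dy":0,"dz":0,"yaw":0,"hand":215},
    {"dx":0,"dy":0,"dz":0,"yaw":0,"hand":215},
    {"dx":0,"dy":0,"dz":0,"yaw":0,"hand":215},
    {"dx":0,"dy":0,"dz":0,"yaw":0,"hand":215},
  ],
)

```text
time_s: 4.7
position: [0.681, 0.0496, 0.0697]
tool_rot: [-2.222, 2.22, -0.0]
ft_force: [-0.3, -0.8, -0.0]
opening: 0.16
```

```bash
python3 t.py .6812 .0494 .0685; python3 v.py v9.png 255 145
```

```text
t 4.7 p [0.681  0.0496 0.0697] xdir -89.95 tilt [ 2.e-04  0.e+00 -1.e+00] open 0.16 f [-0.3 -0.8 -0. ] q [-0.19  0.7   0.08  1.8  -0.09  0.64 -1.63]
tool delta [ 0.0002 -0.0002  0.0012]
```

View pics/v9.png

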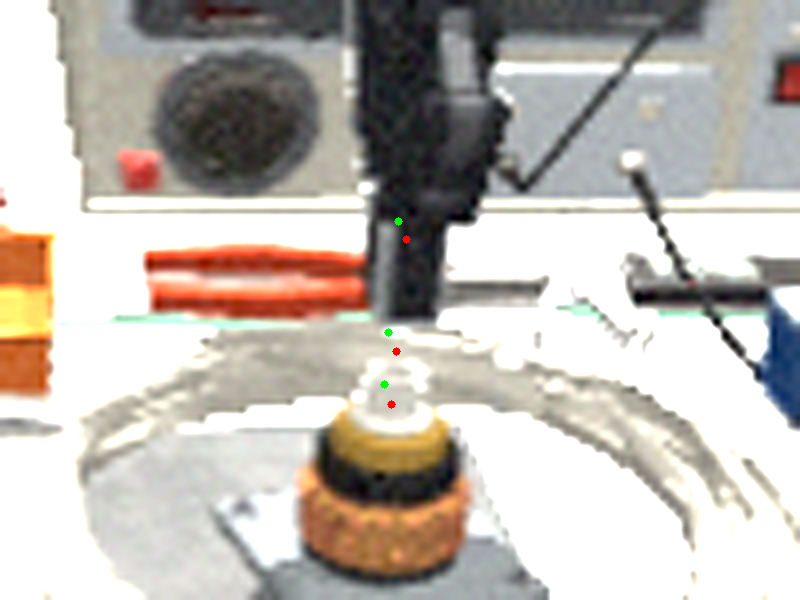

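The fingers shut to 13 mm without touching the bush, so the real tips are well above the stated height. I work out the real tip height from the two views by intersecting rays with the finger's plane.

```bash
cat >> h.py <<'E'
def ony(c,uv,y):
    o,d=ray(c,uv); return o+d*((y-o[1])/d[:,1])[:,None]
E
python3 - <<'E'
from h import *
c=look('side')
for n,uv,ys in(('v9',(255+408/8,145+318/8),(.043,.028)),('v8',(255+416/8,145+341/8),(.0286,.014)),('v7',(270+231/6,100+475/6),(.031,.0165))):
    for y in ys: print(n,y,ony(c,[uv],y))
E
python3 t.py
```

```text
v9 0.043 [[0.68356999 0.043      0.09239687]]
v9 0.028 [[0.68000219 0.028      0.09998856]]
v8 0.0286 [[0.68331527 0.0286     0.09170107]]
v8 0.014 [[0.67978081 0.014      0.09924595]]
v7 0.031 [[0.68565182 0.031      0.11365308]]
v7 0.0165 [[0.68210769 0.0165     0.1206987 ]]
t 4.8 p [0.6809 0.0496 0.0697] xdir -89.96 tilt [ 1.e-04  0.e+00 -1.e+00] open 0.157 f [-0.5  0.4 -0.1] q [-0.19  0.7   0.08  1.8  -0.09  0.64 -1.63]
```

Request:
carry_out(
  deltas=[
    {"dx":0,"dy":0.0,"dz":0,"yaw":0,"hand":130},
    {"dx":0,"dy":0,"dz":0,"yaw":0,"hand":130},
    {"dx":0,"dy":0,"dz":0.01,"yaw":0,"hand":130},
    {"dx":0,"dy":0,"dz":0.01,"yaw":0,"hand":130},
    {"dx":0,"dy":0,"dz":0.004,"yaw":0,"hand":130},
    {"dx":0,"dy":0,"dz":0,"yaw":0,"hand":130},
  ],
)

```text
time_s: 5.4
position: [0.6797, 0.0495, 0.044]
tool_rot: [2.221, -2.219, -0.003]
ft_force: [-0.5, -0.5, 0.5]
opening: 0.488
```

```bash
python3 t.py; python3 v.py v10.png 255 145
```

```text
t 5.4 p [0.6797 0.0495 0.044 ] xdir -89.95 tilt [-2.8e-03 -3.0e-04 -1.0e+00] open 0.488 f [-0.5 -0.5  0.5] q [-0.19  0.74  0.08  1.81 -0.09  0.6  -1.63]
```

View pics/v10.png

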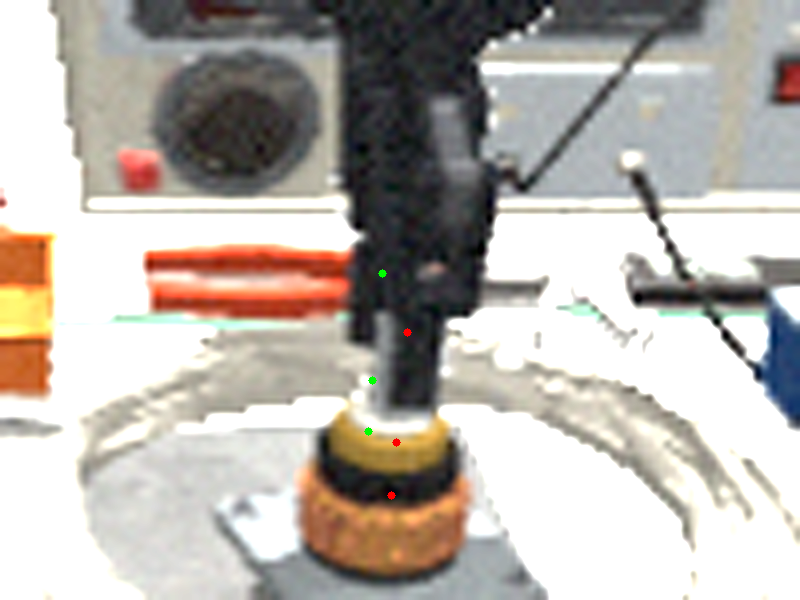

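The near fingertip is at crop row 415, in front of the hub and above the flange. I try closing here.

Request:
carry_out(
  deltas=[
    {"dx":0,"dy":0.0,"dz":0,"yaw":0,"hand":180},
    {"dx":0,"dy":0,"dz":0,"yaw":0,"hand":215},
    {"dx":0,"dy":0,"dz":0,"yaw":0,"hand":215},
    {"dx":0,"dy":0,"dz":0,"yaw":0,"hand":215},
    {"dx":0,"dy":0,"dz":0,"yaw":0,"hand":215},
  ],
)

```text
time_s: 5.95
position: [0.6813, 0.0495, 0.046]
tool_rot: [-2.222, 2.22, -0.001]
ft_force: [-0.2, -1.2, 2.5]
opening: 0.167
```

```bash
python3 t.py; python3 v.py v11.png 255 145
```

```text
t 5.95 p [0.6813 0.0495 0.046 ] xdir -89.96 tilt [ 8.e-04 -0.e+00 -1.e+00] open 0.167 f [-0.2 -1.2  2.5] q [-0.19  0.73  0.08  1.81 -0.09  0.61 -1.63]
```

View pics/v11.png

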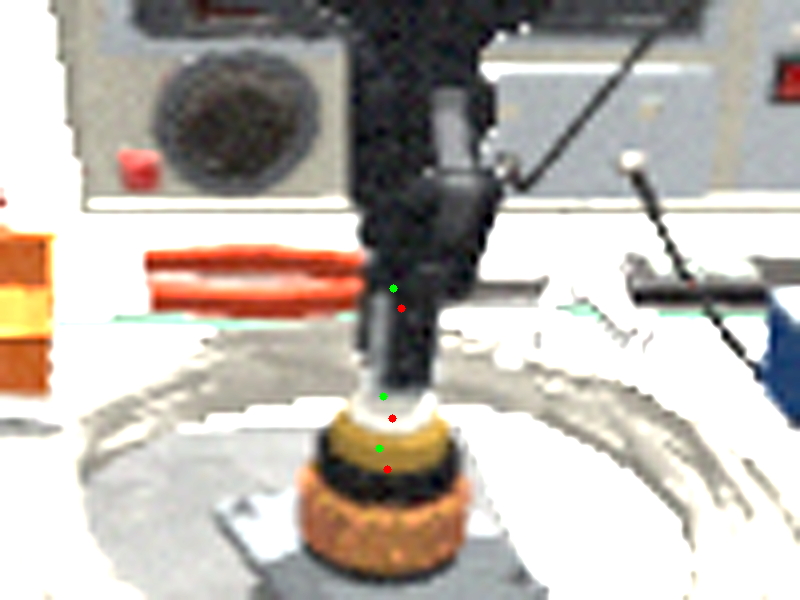

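The tips look to be at about z 0.0685, so they overlap the hub only slightly. I open, go 6 mm lower and close fully to get a proper grip.

Request:
carry_out(
  deltas=[
    {"dx":0,"dy":0.0,"dz":0,"yaw":0,"hand":150},
    {"dx":0,"dy":0,"dz":0,"yaw":0,"hand":150},
    {"dx":0,"dy":0,"dz":0.004,"yaw":0,"hand":150},
    {"dx":0,"dy":0,"dz":0.003,"yaw":0,"hand":150},
    {"dx":0,"dy":0,"dz":0,"yaw":0,"hand":200},
    {"dx":0,"dy":0,"dz":0,"yaw":0,"hand":255},
    {"dx":0,"dy":0,"dz":0,"yaw":0,"hand":255},
    {"dx":0,"dy":0,"dz":0,"yaw":0,"hand":255},
  ],
)

```text
time_s: 6.8
position: [0.6809, 0.0495, 0.0386]
tool_rot: [2.222, -2.22, 0.0]
ft_force: [-0.3, -0.4, 0.1]
opening: 0.174
```

Request:
carry_out(
  deltas=[
    {"dx":0,"dy":0.0,"dz":0,"yaw":0,"hand":255},
    {"dx":0,"dy":0,"dz":0,"yaw":0,"hand":255},
  ],
)

```text
time_s: 7.0
position: [0.6809, 0.0494, 0.0386]
tool_rot: [2.222, -2.221, 0.0]
ft_force: [-0.2, -1.1, 0.3]
opening: 0.176
```

The grip on the hub holds at opening 0.175. I lift straight up and go to the bin.

Request:
carry_out(
  deltas=[
    {"dx":0,"dy":0.0,"dz":-0.005,"yaw":0,"hand":255},
    {"dx":0,"dy":0,"dz":-0.015,"yaw":0,"hand":255},
    {"dx":0,"dy":0,"dz":-0.025,"yaw":0,"hand":255},
    {"dx":0,"dy":0,"dz":-0.025,"yaw":0,"hand":255},
    {"dx":-0.02,"dy":0.016,"dz":0,"yaw":0,"hand":255},
    {"dx":-0.029,"dy":0.023,"dz":0,"yaw":0,"hand":255},
    {"dx":-0.03,"dy":0.0245,"dz":0,"yaw":0,"hand":255},
    {"dx":-0.03,"dy":0.0245,"dz":0,"yaw":0,"hand":255},
  ],
)

```text
time_s: 7.8
position: [0.5927, 0.1599, 0.1102]
tool_rot: [-2.22, 2.219, -0.001]
ft_force: [-0.0, 0.9, -0.1]
opening: 0.175
```

Request:
carry_out(
  deltas=[
    {"dx":-0.03,"dy":0.0245,"dz":0,"yaw":0,"hand":255},
    {"dx":-0.02,"dy":0.016,"dz":0,"yaw":0,"hand":255},
    {"dx":-0.01,"dy":0.008,"dz":0,"yaw":0,"hand":255},
    {"dx":0,"dy":0,"dz":0.025,"yaw":0,"hand":255},
    {"dx":0,"dy":0,"dz":0.025,"yaw":0,"hand":255},
    {"dx":0,"dy":0,"dz":0,"yaw":0,"hand":255},
  ],
)

```text
time_s: 8.4
position: [0.5431, 0.2171, 0.0569]
tool_rot: [2.218, -2.218, -0.002]
ft_force: [-0.2, -0.1, 0.3]
opening: 0.172
```

```bash
python3 t.py .5442 .2184 -.0124; python3 v.py v12.png 210 130
```

```text
t 8.4 p [0.5431 0.2171 0.0569] xdir -90.0 tilt [-0.0037 -0.0024 -1.    ] open 0.172 f [-0.2 -0.1  0.3] q [-0.52  0.63  0.09  2.03 -0.11  0.49 -1.92]
tool delta [-0.0015 -0.0014  0.0693]
```

View pics/v12.png

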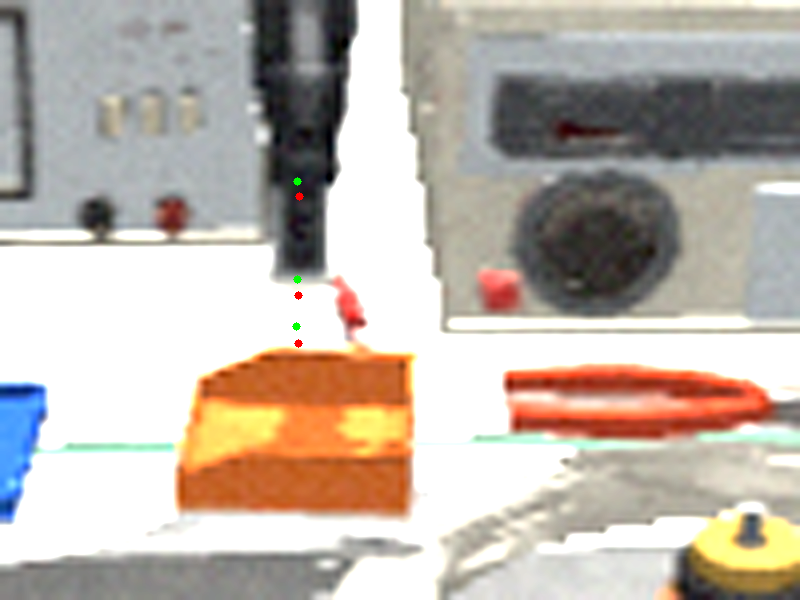

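The bush is gone from the stack (the bare stud shows) and the gripper hangs over the bin. I lower it.

Request:
carry_out(
  deltas=[
    {"dx":-0.001,"dy":-0.001,"dz":0.02,"yaw":0,"hand":255},
    {"dx":0,"dy":0,"dz":0.02,"yaw":0,"hand":255},
    {"dx":0,"dy":0,"dz":0.014,"yaw":0,"hand":255},
    {"dx":0,"dy":0,"dz":0.006,"yaw":0,"hand":255},
    {"dx":0,"dy":0,"dz":0.004,"yaw":0,"hand":255},
    {"dx":0,"dy":0,"dz":0,"yaw":0,"hand":255},
    {"dx":0,"dy":0,"dz":0,"yaw":0,"hand":255},
  ],
)

```text
time_s: 9.15
position: [0.5458, 0.2197, -0.0048]
tool_rot: [-2.221, 2.22, -0.001]
ft_force: [0.6, 0.3, 0.1]
opening: 0.17
```

Request:
carry_out(
  deltas=[
    {"dx":0,"dy":0.0,"dz":0.002,"yaw":0,"hand":255},
    {"dx":0,"dy":0,"dz":0.0,"yaw":0,"hand":255},
  ],
)

```text
time_s: 9.35
position: [0.5454, 0.2196, -0.0071]
tool_rot: [-2.222, 2.22, -0.0]
ft_force: [0.1, -0.3, -0.4]
opening: 0.176
```

Request:
carry_out(
  deltas=[
    {"dx":0,"dy":0.0,"dz":0.002,"yaw":0,"hand":255},
    {"dx":0,"dy":0,"dz":0.0,"yaw":0,"hand":255},
  ],
)

```text
time_s: 9.55
position: [0.5451, 0.2195, -0.0095]
tool_rot: [2.222, -2.22, -0.0]
ft_force: [0.0, -0.3, 0.5]
opening: 0.177
```

Request:
carry_out(
  deltas=[
    {"dx":0,"dy":0.0,"dz":0.002,"yaw":0,"hand":255},
    {"dx":0,"dy":0,"dz":0.0,"yaw":0,"hand":255},
  ],
)

```text
time_s: 9.75
position: [0.5451, 0.2195, -0.0117]
tool_rot: [2.222, -2.22, -0.0]
ft_force: [-0.1, 0.1, 0.1]
opening: 0.17
```

Request:
carry_out(
  deltas=[
    {"dx":0,"dy":0.0,"dz":0.0015,"yaw":0,"hand":255},
    {"dx":0,"dy":0,"dz":0.0,"yaw":0,"hand":255},
  ],
)

```text
time_s: 9.95
position: [0.5451, 0.2195, -0.0131]
tool_rot: [2.222, -2.22, -0.0]
ft_force: [-0.1, -0.4, -0.6]
opening: 0.172
```

Request:
carry_out(
  deltas=[
    {"dx":0,"dy":0.0,"dz":0.0008,"yaw":0,"hand":200},
    {"dx":0,"dy":0,"dz":0.0,"yaw":0,"hand":180},
    {"dx":0,"dy":0,"dz":0.0,"yaw":0,"hand":160},
    {"dx":0,"dy":0,"dz":0.0,"yaw":0,"hand":160},
    {"dx":0,"dy":0,"dz":-0.01,"yaw":0,"hand":160},
    {"dx":0,"dy":0,"dz":-0.025,"yaw":0,"hand":160},
    {"dx":0,"dy":0,"dz":-0.03,"yaw":0,"hand":140},
    {"dx":0,"dy":0,"dz":-0.03,"yaw":0,"hand":120},
  ],
)

```text
time_s: 10.75
position: [0.545, 0.2194, 0.0828]
tool_rot: [2.222, -2.22, -0.0]
ft_force: [-0.2, 0.2, 0.7]
opening: 0.531
```

```bash
python3 t.py .6808 .0495 .0814; python3 v.py v13.png 210 150
```

```text
t 10.75 p [0.545  0.2194 0.0828] xdir -89.96 tilt [-3.e-04 -1.e-04 -1.e+00] open 0.531 f [-0.2  0.2  0.7] q [-0.53  0.59  0.1   2.01 -0.11  0.54 -1.93]
tool delta [ 0.17   -0.1357  0.0013]
```

View pics/v13.png

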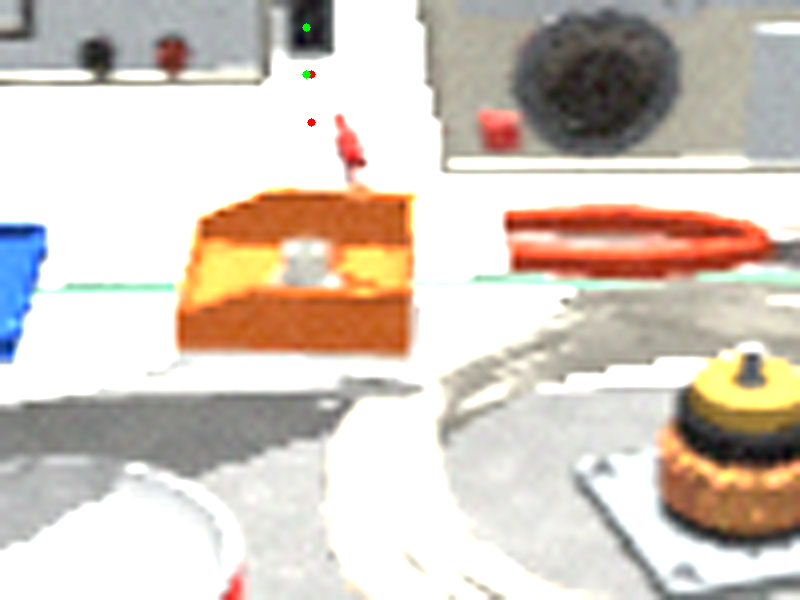

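The bush stands in the middle of the bin. Next I go back over the stack for the disc.

Request:
carry_out(
  deltas=[
    {"dx":0.015,"dy":-0.0127,"dz":0,"yaw":0,"hand":105},
    {"dx":0.03,"dy":-0.024,"dz":0,"yaw":0,"hand":105},
    {"dx":0.035,"dy":-0.028,"dz":0,"yaw":0,"hand":105},
    {"dx":0.035,"dy":-0.028,"dz":0,"yaw":0,"hand":105},
    {"dx":0.03,"dy":-0.024,"dz":0,"yaw":0,"hand":105},
    {"dx":0.017,"dy":-0.013,"dz":0,"yaw":0,"hand":105},
    {"dx":0.008,"dy":-0.006,"dz":0,"yaw":0,"hand":105},
    {"dx":0,"dy":0,"dz":0,"yaw":0,"hand":105},
  ],
)

```text
time_s: 11.6
position: [0.6811, 0.0492, 0.0813]
tool_rot: [2.221, -2.222, -0.0]
ft_force: [0.1, -0.7, 0.7]
opening: 0.586
```

Request:
carry_out(
  deltas=[
    {"dx":0,"dy":0,"dz":0.02,"yaw":0,"hand":105},
    {"dx":0,"dy":0,"dz":0.02,"yaw":0,"hand":105},
    {"dx":0,"dy":0,"dz":0,"yaw":0,"hand":105},
    {"dx":0,"dy":0,"dz":0,"yaw":0,"hand":105},
  ],
)

```text
time_s: 12.0
position: [0.6797, 0.0522, 0.0411]
tool_rot: [2.225, -2.217, -0.004]
ft_force: [-0.7, 0.6, 0.2]
opening: 0.59
```

```bash
python3 t.py .6808 .0495 .0235
```

```text
t 12.0 p [0.6797 0.0522 0.0411] xdir -89.78 tilt [-0.002   0.0012 -1.    ] open 0.59 f [-0.7  0.6  0.2] q [-0.19  0.74  0.07  1.81 -0.08  0.6  -1.64]
tool delta [ 0.0028 -0.0011  0.0176]
```

Request:
carry_out(
  deltas=[
    {"dx":0,"dy":0,"dz":0.005,"yaw":0,"hand":105},
    {"dx":0,"dy":0,"dz":0,"yaw":0,"hand":105},
    {"dx":0,"dy":0,"dz":0,"yaw":0,"hand":105},
    {"dx":0,"dy":0,"dz":0,"yaw":0,"hand":105},
  ],
)

```text
time_s: 12.4
position: [0.6814, 0.0496, 0.0368]
tool_rot: [-2.222, 2.22, -0.001]
ft_force: [-0.0, 0.8, 0.5]
opening: 0.589
```

```bash
python3 t.py .6808 .0495 .0235
```

```text
t 12.4 p [0.6814 0.0496 0.0368] xdir -89.96 tilt [ 8.e-04  0.e+00 -1.e+00] open 0.589 f [-0.   0.8  0.5] q [-0.18  0.75  0.07  1.81 -0.08  0.59 -1.64]
tool delta [0.0001 0.0006 0.0133]
```

Settled on the axis. I descend and close on the disc.

Request:
carry_out(
  deltas=[
    {"dx":0,"dy":0,"dz":0.007,"yaw":0,"hand":105},
    {"dx":0,"dy":0,"dz":0.006,"yaw":0,"hand":105},
    {"dx":0,"dy":0,"dz":0,"yaw":0,"hand":105},
    {"dx":0,"dy":0,"dz":0,"yaw":0,"hand":105},
    {"dx":0,"dy":0,"dz":0,"yaw":0,"hand":135},
    {"dx":0,"dy":0,"dz":0,"yaw":0,"hand":150},
    {"dx":0,"dy":0,"dz":0,"yaw":0,"hand":180},
    {"dx":0,"dy":0,"dz":0,"yaw":0,"hand":180},
  ],
)

```text
time_s: 13.2
position: [0.6815, 0.0496, 0.0238]
tool_rot: [-2.222, 2.22, -0.001]
ft_force: [-0.3, 0.5, 2.3]
opening: 0.401
```

Request:
carry_out(
  deltas=[
    {"dx":0,"dy":0,"dz":0,"yaw":0,"hand":220},
    {"dx":0,"dy":0,"dz":0,"yaw":0,"hand":255},
    {"dx":0,"dy":0,"dz":0,"yaw":0,"hand":255},
  ],
)

```text
time_s: 13.5
position: [0.6815, 0.0496, 0.0238]
tool_rot: [-2.222, 2.22, -0.001]
ft_force: [-0.9, -0.7, 5.9]
opening: 0.401
```

Request:
carry_out(
  deltas=[
    {"dx":0,"dy":0,"dz":-0.003,"yaw":0,"hand":255},
    {"dx":0,"dy":0,"dz":-0.007,"yaw":0,"hand":255},
    {"dx":0,"dy":0,"dz":-0.015,"yaw":0,"hand":255},
    {"dx":0,"dy":0,"dz":-0.02,"yaw":0,"hand":255},
    {"dx":0,"dy":0,"dz":-0.015,"yaw":0,"hand":255},
    {"dx":0,"dy":0,"dz":0,"yaw":0,"hand":255},
  ],
)

```text
time_s: 14.1
position: [0.6833, 0.0499, 0.0865]
tool_rot: [-2.219, 2.217, -0.005]
ft_force: [0.6, 0.5, -0.8]
opening: 0.4
```

```bash
python3 t.py .4581 .0232 .0818; python3 v.py v14.png 255 145
```

```text
t 14.1 p [0.6833 0.0499 0.0865] xdir -89.95 tilt [ 5.6e-03  8.0e-04 -1.0e+00] open 0.4 f [ 0.6  0.5 -0.8] q [-0.19  0.68  0.08  1.79 -0.08  0.67 -1.64]
tool delta [0.0265 0.2253 0.0035]
```

View pics/v14.png

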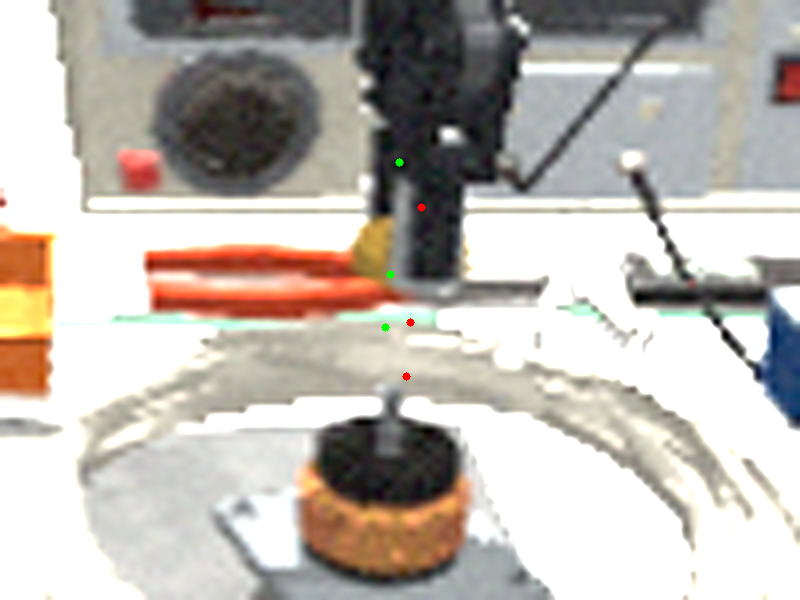

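The disc hangs level in the fingers, and the pad stayed on the choke. On to the dish.

Request:
carry_out(
  deltas=[
    {"dx":0.002,"dy":0.015,"dz":0,"yaw":0,"hand":255},
    {"dx":0.0035,"dy":0.03,"dz":0,"yaw":0,"hand":255},
    {"dx":0.0045,"dy":0.038,"dz":0,"yaw":0,"hand":255},
    {"dx":0.0045,"dy":0.038,"dz":0,"yaw":0,"hand":255},
    {"dx":0.0045,"dy":0.038,"dz":0,"yaw":0,"hand":255},
    {"dx":0.0035,"dy":0.03,"dz":0,"yaw":0,"hand":255},
    {"dx":0.0025,"dy":0.022,"dz":0,"yaw":0,"hand":255},
    {"dx":0.0015,"dy":0.0115,"dz":0,"yaw":0,"hand":255},
  ],
)

```text
time_s: 14.95
position: [0.455, 0.0225, 0.0828]
tool_rot: [2.22, -2.218, -0.004]
ft_force: [0.0, -0.0, -0.2]
opening: 0.4
```

Request:
carry_out(
  deltas=[
    {"dx":0,"dy":0,"dz":0.015,"yaw":0,"hand":255},
    {"dx":0,"dy":0,"dz":0.025,"yaw":0,"hand":255},
    {"dx":0,"dy":0,"dz":0.025,"yaw":0,"hand":255},
    {"dx":0,"dy":0,"dz":0.015,"yaw":0,"hand":255},
    {"dx":0,"dy":0,"dz":0.01,"yaw":0,"hand":255},
    {"dx":0,"dy":0,"dz":0,"yaw":0,"hand":255},
    {"dx":0,"dy":0,"dz":0,"yaw":0,"hand":255},
    {"dx":0,"dy":0,"dz":0,"yaw":0,"hand":255},
  ],
)

```text
time_s: 15.75
position: [0.4593, 0.023, -0.0061]
tool_rot: [-2.222, 2.22, -0.002]
ft_force: [-0.3, 0.8, -0.9]
opening: 0.405
```

```bash
python3 t.py .4581 .0232 -.0182
```

```text
t 15.75 p [ 0.4593  0.023  -0.0061] xdir -89.96 tilt [ 1.5e-03  1.0e-04 -1.0e+00] open 0.405 f [-0.3  0.8 -0.9] q [-0.17  0.67  0.02  2.32 -0.09  0.15 -1.62]
tool delta [-0.0002  0.0012  0.0121]
```

Request:
carry_out(
  deltas=[
    {"dx":0,"dy":0,"dz":0.005,"yaw":0,"hand":255},
    {"dx":0,"dy":0,"dz":0.003,"yaw":0,"hand":255},
    {"dx":0,"dy":0,"dz":0.002,"yaw":0,"hand":255},
    {"dx":0,"dy":0,"dz":0,"yaw":0,"hand":255},
  ],
)

```text
time_s: 16.15
position: [0.4585, 0.0229, -0.0169]
tool_rot: [2.222, -2.22, -0.0]
ft_force: [-0.3, 0.8, -0.3]
opening: 0.4
```

Request:
carry_out(
  deltas=[
    {"dx":0,"dy":0,"dz":0.0015,"yaw":0,"hand":255},
    {"dx":0,"dy":0,"dz":0,"yaw":0,"hand":255},
  ],
)

```text
time_s: 16.35
position: [0.4587, 0.0229, -0.0182]
tool_rot: [-2.222, 2.221, -0.0]
ft_force: [-0.3, -1.4, -1.0]
opening: 0.401
```

Request:
carry_out(
  deltas=[
    {"dx":0,"dy":0,"dz":0.0005,"yaw":0,"hand":148},
    {"dx":0,"dy":0,"dz":0,"yaw":0,"hand":140},
    {"dx":0,"dy":0,"dz":0,"yaw":0,"hand":128},
    {"dx":0,"dy":0,"dz":0,"yaw":0,"hand":125},
    {"dx":0,"dy":0,"dz":-0.01,"yaw":0,"hand":125},
    {"dx":0,"dy":0,"dz":-0.025,"yaw":0,"hand":125},
    {"dx":0,"dy":0,"dz":-0.03,"yaw":0,"hand":100},
    {"dx":0,"dy":0,"dz":-0.03,"yaw":0,"hand":80},
  ],
)

```text
time_s: 17.15
position: [0.4581, 0.0229, 0.0777]
tool_rot: [2.222, -2.22, -0.001]
ft_force: [0.2, 0.0, -0.4]
opening: 0.684
```

```bash
python3 t.py .681 .0495 .0768
python3 - <<'E'
from h import *
c=look('side'); h=cv2.cvtColor(c['pixels'],cv2.COLOR_RGB2HSV)
m=cv2.inRange(h,(18,110,70),(32,255,255)); u=proj(c,[[.4585,.023,.008]])[0]; print(u)
n,l,s,ce=cv2.connectedComponentsWithStats(m)
for i in range(1,n):
    if s[i,4]>25: print(s[i],ce[i],onz(c,[ce[i]],.011).round(4))
E
```

```text
t 17.15 p [0.4581 0.0229 0.0777] xdir -89.96 tilt [-7.e-04 -0.e+00 -1.e+00] open 0.684 f [ 0.2  0.  -0.4] q [-0.2   0.49  0.06  2.3  -0.08  0.36 -1.63]
tool delta [-0.0265 -0.2229  0.0007]
[216.55308705 219.5474258 ]
[389 114  16  50 261] [395.72796935 141.48659004] [[1.1781 0.5903 0.011 ]]
[162 171  12  18 115] [167.80869565 179.43478261] [[0.2996 0.255  0.011 ]]
[210 215  14  10 119] [216.45378151 219.42857143] [[0.4585 0.0188 0.011 ]]
```

The disc measures at (0.4585, ~0.02), in the dish. Next the pad.

Request:
carry_out(
  deltas=[
    {"dx":-0.002,"dy":-0.015,"dz":0,"yaw":0,"hand":80},
    {"dx":-0.0035,"dy":-0.03,"dz":0,"yaw":0,"hand":80},
    {"dx":-0.0045,"dy":-0.038,"dz":0,"yaw":0,"hand":80},
    {"dx":-0.0045,"dy":-0.038,"dz":0,"yaw":0,"hand":80},
    {"dx":-0.0045,"dy":-0.038,"dz":0,"yaw":0,"hand":80},
    {"dx":-0.0035,"dy":-0.03,"dz":0,"yaw":0,"hand":80},
    {"dx":-0.0025,"dy":-0.022,"dz":0,"yaw":0,"hand":80},
    {"dx":-0.0015,"dy":-0.0119,"dz":0,"yaw":0,"hand":80},
  ],
)

```text
time_s: 18.0
position: [0.6835, 0.05, 0.0768]
tool_rot: [-2.221, 2.219, -0.002]
ft_force: [-0.3, 0.1, -0.3]
opening: 0.686
```

Request:
carry_out(
  deltas=[
    {"dx":0,"dy":0,"dz":0.02,"yaw":0,"hand":80},
    {"dx":0,"dy":0,"dz":0.02,"yaw":0,"hand":80},
    {"dx":0,"dy":0,"dz":0.012,"yaw":0,"hand":80},
    {"dx":0,"dy":0,"dz":0,"yaw":0,"hand":80},
    {"dx":0,"dy":0,"dz":0,"yaw":0,"hand":80},
    {"dx":0,"dy":0,"dz":0,"yaw":0,"hand":80},
    {"dx":0,"dy":0,"dz":0,"yaw":0,"hand":80},
  ],
)

```text
time_s: 18.7
position: [0.6822, 0.0496, 0.0254]
tool_rot: [-2.221, 2.22, -0.002]
ft_force: [-0.0, -0.1, 0.4]
opening: 0.686
```

```bash
python3 t.py .681 .0495 .0128
```

```text
t 18.7 p [0.6822 0.0496 0.0254] xdir -89.95 tilt [ 1.8e-03  2.0e-04 -1.0e+00] open 0.686 f [-0.  -0.1  0.4] q [-0.18  0.76  0.07  1.81 -0.09  0.57 -1.63]
tool delta [0.0001 0.0013 0.0126]
```

Request:
carry_out(
  deltas=[
    {"dx":0,"dy":0.0005,"dz":0.007,"yaw":0,"hand":80},
    {"dx":0,"dy":0,"dz":0.0055,"yaw":0,"hand":80},
    {"dx":0,"dy":0,"dz":0,"yaw":0,"hand":80},
    {"dx":0,"dy":0,"dz":0,"yaw":0,"hand":80},
    {"dx":0,"dy":0,"dz":0,"yaw":0,"hand":105},
    {"dx":0,"dy":0,"dz":0,"yaw":0,"hand":120},
    {"dx":0,"dy":0,"dz":0,"yaw":0,"hand":150},
    {"dx":0,"dy":0,"dz":0,"yaw":0,"hand":150},
  ],
)

```text
time_s: 19.5
position: [0.6813, 0.0496, 0.0125]
tool_rot: [-2.222, 2.22, -0.001]
ft_force: [-1.0, 0.0, 5.5]
opening: 0.526
```

Request:
carry_out(
  deltas=[
    {"dx":0,"dy":0,"dz":0,"yaw":0,"hand":200},
    {"dx":0,"dy":0,"dz":0,"yaw":0,"hand":255},
    {"dx":0,"dy":0,"dz":0,"yaw":0,"hand":255},
  ],
)

```text
time_s: 19.8
position: [0.6814, 0.0496, 0.0126]
tool_rot: [-2.222, 2.22, -0.001]
ft_force: [-0.4, -0.3, 5.1]
opening: 0.527
```

The opening of 0.527 fits the 48 mm pad. I lift it and turn by 0.08 rad to line up with the tray.

Request:
carry_out(
  deltas=[
    {"dx":0,"dy":0,"dz":-0.003,"yaw":0,"hand":255},
    {"dx":0,"dy":0,"dz":-0.007,"yaw":0,"hand":255},
    {"dx":0,"dy":0,"dz":-0.015,"yaw":0,"hand":255},
    {"dx":0,"dy":0,"dz":-0.02,"yaw":0,"hand":255},
    {"dx":0,"dy":0,"dz":-0.02,"yaw":0,"hand":255},
    {"dx":0,"dy":0,"dz":-0.01,"yaw":0,"hand":255},
    {"dx":0,"dy":0,"dz":0,"yaw":0.08,"hand":255},
    {"dx":0,"dy":0,"dz":0,"yaw":0,"hand":255},
  ],
)

```text
time_s: 20.6
position: [0.6813, 0.0498, 0.0877]
tool_rot: [-2.131, 2.307, -0.001]
ft_force: [-0.4, -0.4, -0.7]
opening: 0.525
```

```bash
python3 t.py .4026 .2239 .0876; python3 v.py v15.png 255 145
```

```text
t 20.6 p [0.6813 0.0498 0.0877] xdir -94.53 tilt [ 0.0012  0.     -1.    ] open 0.525 f [-0.4 -0.4 -0.7] q [-0.21  0.68  0.1   1.79 -0.1   0.67 -1.7 ]
tool delta [-1.516e-01  2.916e-01 -2.000e-04]
```

View pics/v15.png

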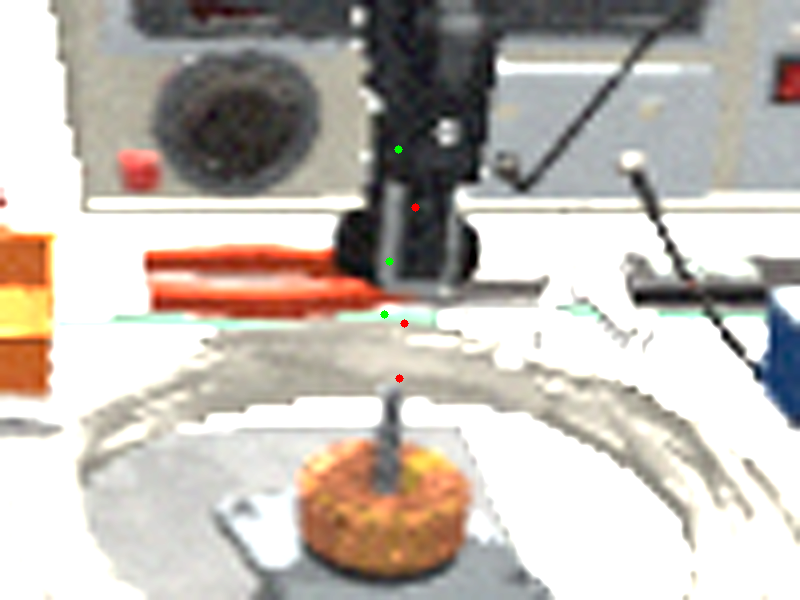

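The pad is held level and the choke remains on the stud. On to the tray.

Request:
carry_out(
  deltas=[
    {"dx":-0.006,"dy":0.0117,"dz":0,"yaw":0,"hand":255},
    {"dx":-0.0136,"dy":0.0262,"dz":0,"yaw":0,"hand":255},
    {"dx":-0.0182,"dy":0.035,"dz":0,"yaw":0,"hand":255},
    {"dx":-0.0197,"dy":0.0379,"dz":0,"yaw":0,"hand":255},
    {"dx":-0.0197,"dy":0.0379,"dz":0,"yaw":0,"hand":255},
    {"dx":-0.0197,"dy":0.0379,"dz":0,"yaw":0,"hand":255},
    {"dx":-0.0197,"dy":0.0379,"dz":0,"yaw":0,"hand":255},
    {"dx":-0.0167,"dy":0.0321,"dz":0,"yaw":0,"hand":255},
  ],
)

```text
time_s: 21.45
position: [0.432, 0.2038, 0.0865]
tool_rot: [2.134, -2.303, -0.002]
ft_force: [1.5, 0.5, 0.6]
opening: 0.522
```

Request:
carry_out(
  deltas=[
    {"dx":-0.0121,"dy":0.0233,"dz":0,"yaw":0,"hand":255},
    {"dx":-0.0062,"dy":0.0117,"dz":0,"yaw":0,"hand":255},
    {"dx":0,"dy":0,"dz":0.02,"yaw":0,"hand":255},
    {"dx":0,"dy":0,"dz":0.025,"yaw":0,"hand":255},
    {"dx":0,"dy":0,"dz":0.02,"yaw":0,"hand":255},
    {"dx":0,"dy":0,"dz":0,"yaw":0,"hand":255},
    {"dx":0,"dy":0,"dz":0,"yaw":0,"hand":255},
    {"dx":0,"dy":0,"dz":0,"yaw":0,"hand":255},
  ],
)

```text
time_s: 22.25
position: [0.403, 0.2239, 0.0225]
tool_rot: [-2.13, 2.307, -0.001]
ft_force: [-0.2, -0.2, 0.1]
opening: 0.525
```

```bash
python3 t.py .4026 .2239 -.0189
```

```text
t 22.25 p [0.403  0.2239 0.0225] xdir -94.56 tilt [ 1.3e-03  6.0e-04 -1.0e+00] open 0.525 f [-0.2 -0.2  0.1] q [-0.66  0.61  0.07  2.31 -0.18  0.22 -2.07]
tool delta [0.     0.0004 0.0414]
```

Request:
carry_out(
  deltas=[
    {"dx":0,"dy":0,"dz":0.01,"yaw":0,"hand":255},
    {"dx":0,"dy":0,"dz":0.015,"yaw":0,"hand":255},
    {"dx":0,"dy":0,"dz":0.01,"yaw":0,"hand":255},
    {"dx":0,"dy":0,"dz":0.004,"yaw":0,"hand":255},
    {"dx":0,"dy":0,"dz":0,"yaw":0,"hand":255},
    {"dx":0,"dy":0,"dz":0,"yaw":0,"hand":255},
    {"dx":0,"dy":0,"dz":0,"yaw":0,"hand":255},
  ],
)

```text
time_s: 22.95
position: [0.4025, 0.2239, -0.0169]
tool_rot: [-2.131, 2.307, -0.0]
ft_force: [0.3, 0.2, 0.4]
opening: 0.526
```

Request:
carry_out(
  deltas=[
    {"dx":0,"dy":0,"dz":0.0015,"yaw":0,"hand":255},
    {"dx":0,"dy":0,"dz":0,"yaw":0,"hand":255},
  ],
)

```text
time_s: 23.15
position: [0.4024, 0.2239, -0.0186]
tool_rot: [-2.132, 2.307, -0.0]
ft_force: [0.2, -0.4, -0.7]
opening: 0.527
```

Request:
carry_out(
  deltas=[
    {"dx":0,"dy":0,"dz":0.0007,"yaw":0,"hand":116},
    {"dx":0,"dy":0,"dz":0,"yaw":0,"hand":108},
    {"dx":0,"dy":0,"dz":0,"yaw":0,"hand":104},
    {"dx":0,"dy":0,"dz":0,"yaw":0,"hand":102},
    {"dx":0,"dy":0,"dz":-0.01,"yaw":0,"hand":102},
    {"dx":0,"dy":0,"dz":-0.025,"yaw":0,"hand":102},
    {"dx":0,"dy":0,"dz":-0.03,"yaw":0,"hand":60},
    {"dx":0,"dy":0,"dz":-0.035,"yaw":-0.08,"hand":40},
  ],
)

```text
time_s: 23.95
position: [0.4015, 0.2234, 0.0817]
tool_rot: [2.223, -2.217, -0.0]
ft_force: [0.2, 0.4, -0.4]
opening: 0.84
```

```bash
python3 t.py .681 .0495 .0818
python3 - <<'E'
from h import *
c=look('side'); a=c['pixels']; h=cv2.cvtColor(a,cv2.COLOR_RGB2HSV)
u=proj(c,[[.4026,.2239,.013],[.4026,.2,.008]]); print(u)
x,y=u[0].astype(int)
m=np.zeros(h.shape[:2],np.uint8); m[y-14:y+16,x-18:x+18]=(h[y-14:y+16,x-18:x+18,2]<45)
n,l,s,ce=cv2.connectedComponentsWithStats(m)
for i in range(1,n):
    if s[i,4]>15: print(s[i],ce[i],onz(c,[ce[i]],.010).round(4))
cv2.imwrite('pics/v16.png',cv2.resize(a[150:225,165:265],(800,600),interpolation=2)[:,:,::-1])
E
```

```text
t 23.95 p [0.4015 0.2234 0.0817] xdir -89.84 tilt [-0.0014 -0.0012 -1.    ] open 0.84 f [ 0.2  0.4 -0.4] q [-0.69  0.49  0.1   2.29 -0.13  0.37 -2.04]
tool delta [ 0.1746 -0.279  -0.0003]
[[200.28984384 182.78368942]
 [199.76806465 187.8663552 ]]
[193 180  15   9 108] [200.30555556 184.30555556] [[0.4028 0.2196 0.01  ]]
```

The pad measures at (0.403, 0.22), centred in the tray. Back for the choke.

Request:
carry_out(
  deltas=[
    {"dx":0.007,"dy":-0.0112,"dz":0,"yaw":0,"hand":35},
    {"dx":0.0157,"dy":-0.0251,"dz":0,"yaw":0,"hand":35},
    {"dx":0.021,"dy":-0.0335,"dz":0,"yaw":0,"hand":35},
    {"dx":0.0227,"dy":-0.0363,"dz":0,"yaw":0,"hand":35},
    {"dx":0.0227,"dy":-0.0363,"dz":0,"yaw":0,"hand":35},
    {"dx":0.0227,"dy":-0.0363,"dz":0,"yaw":0,"hand":35},
    {"dx":0.0227,"dy":-0.0363,"dz":0,"yaw":0,"hand":35},
    {"dx":0.0192,"dy":-0.0307,"dz":0,"yaw":0,"hand":35},
  ],
)

```text
time_s: 24.8
position: [0.6499, 0.067, 0.0795]
tool_rot: [2.218, -2.223, 0.0]
ft_force: [0.4, 0.6, 0.3]
opening: 0.863
```

Request:
carry_out(
  deltas=[
    {"dx":0.014,"dy":-0.0223,"dz":0,"yaw":0,"hand":35},
    {"dx":0.007,"dy":-0.0112,"dz":0,"yaw":0,"hand":35},
    {"dx":0,"dy":0,"dz":0.02,"yaw":0,"hand":35},
    {"dx":0,"dy":0,"dz":0.02,"yaw":0,"hand":35},
    {"dx":0,"dy":0,"dz":0.01,"yaw":0,"hand":35},
    {"dx":0,"dy":0,"dz":0,"yaw":0,"hand":35},
    {"dx":0,"dy":0,"dz":0,"yaw":0,"hand":35},
    {"dx":0,"dy":0,"dz":0,"yaw":0,"hand":35},
  ],
)

```text
time_s: 25.6
position: [0.6823, 0.0496, 0.0315]
tool_rot: [-2.222, 2.219, -0.001]
ft_force: [-0.2, 0.2, 0.4]
opening: 0.86
```

```bash
python3 t.py .681 .0495 -.009
```

```text
t 25.6 p [0.6823 0.0496 0.0315] xdir -89.94 tilt [ 1.5e-03  2.0e-04 -1.0e+00] open 0.86 f [-0.2  0.2  0.4] q [-0.18  0.75  0.06  1.81 -0.08  0.58 -1.64]
tool delta [0.0001 0.0013 0.0405]
```

Request:
carry_out(
  deltas=[
    {"dx":0,"dy":0.0005,"dz":0.012,"yaw":0,"hand":35},
    {"dx":0,"dy":0,"dz":0.014,"yaw":0,"hand":35},
    {"dx":0,"dy":0,"dz":0.009,"yaw":0,"hand":35},
    {"dx":0,"dy":0,"dz":0.005,"yaw":0,"hand":35},
    {"dx":0,"dy":0,"dz":0,"yaw":0,"hand":35},
    {"dx":0,"dy":0,"dz":0,"yaw":0,"hand":35},
  ],
)

```text
time_s: 26.2
position: [0.6812, 0.0493, -0.0096]
tool_rot: [2.222, -2.221, -0.0]
ft_force: [-1.0, 0.3, 0.1]
opening: 0.86
```

Request:
carry_out(
  deltas=[
    {"dx":0,"dy":0,"dz":0,"yaw":0,"hand":65},
    {"dx":0,"dy":0,"dz":0,"yaw":0,"hand":85},
    {"dx":0,"dy":0,"dz":0,"yaw":0,"hand":110},
    {"dx":0,"dy":0,"dz":0,"yaw":0,"hand":130},
    {"dx":0,"dy":0,"dz":0,"yaw":0,"hand":180},
    {"dx":0,"dy":0,"dz":0,"yaw":0,"hand":255},
    {"dx":0,"dy":0,"dz":0,"yaw":0,"hand":255},
    {"dx":0,"dy":0,"dz":0,"yaw":0,"hand":255},
  ],
)

```text
time_s: 27.0
position: [0.6817, 0.0489, -0.0081]
tool_rot: [-2.222, 2.22, -0.002]
ft_force: [-0.6, -0.7, 4.8]
opening: 0.635
```

```bash
python3 t.py
python3 - <<'E'
from h import *
# spigot: two views; side white blob and top parallax between board and spigot top
c=look('side'); a=c['pixels']; h=cv2.cvtColor(a,cv2.COLOR_RGB2HSV)
u=proj(c,[[.4353,-.1851,.034],[.4353,-.1851,.012]]); print(u.round(1))
x,y=u[0].astype(int)
m=np.zeros(h.shape[:2],np.uint8); W=(h[:,:,1]<70)&(h[:,:,2]>110); m[y-8:y+16,x-12:x+13]=W[y-8:y+16,x-12:x+13]*255
n,l,s,ce=cv2.connectedComponentsWithStats(m)
for i in range(1,n):
    if s[i,4]>8: print(s[i],ce[i])
b=cv2.inRange(h,(0,90,30),(12,255,200)); b[:y-25]=0;b[y+35:]=0;b[:,:x-45]=0;b[:,x+45:]=0
k=max(cv2.findContours(b,0,2)[0],key=cv2.contourArea).reshape(-1,2)
r=cv2.minAreaRect((onz(c,k,.012)[:,:2]*1000).astype(np.float32)); print('board side',r)
E
```

```text
t 27.0 p [ 0.6817  0.0489 -0.0081] xdir -89.96 tilt [ 1.2e-03 -4.0e-04 -1.0e+00] open 0.635 f [-0.6 -0.7  4.8] q [-0.18  0.81  0.06  1.82 -0.08  0.52 -1.63]
[[200.6 265.5]
 [201.3 274. ]]
[188 257  25   4 100] [200.  258.5]
[196 265  10  14  88] [200.22727273 272.21590909]
board side ((433.8627014160156, -191.48155212402344), (87.63055419921875, 83.63607025146484), 88.02539825439453)
```

The choke is gripped at an opening of 0.635. The spigot is at about (0.435, −0.1845) from both views. Lift.

Request:
carry_out(
  deltas=[
    {"dx":0,"dy":0,"dz":-0.003,"yaw":0,"hand":255},
    {"dx":0,"dy":0,"dz":-0.007,"yaw":0,"hand":255},
    {"dx":0,"dy":0,"dz":-0.015,"yaw":0,"hand":255},
    {"dx":0,"dy":0,"dz":-0.02,"yaw":0,"hand":255},
    {"dx":0,"dy":0,"dz":-0.02,"yaw":0,"hand":255},
    {"dx":0,"dy":0,"dz":-0.01,"yaw":0,"hand":255},
    {"dx":0,"dy":0,"dz":0,"yaw":0,"hand":255},
    {"dx":0,"dy":0,"dz":0,"yaw":0,"hand":255},
  ],
)

```text
time_s: 27.85
position: [0.6807, 0.0494, 0.0655]
tool_rot: [2.222, -2.22, -0.001]
ft_force: [-0.2, 0.3, -3.1]
opening: 0.636
```

```bash
python3 t.py .435 -.1845 .066
python3 - <<'E'
from h import *
c=look('side'); h=cv2.cvtColor(c['pixels'],cv2.COLOR_RGB2HSV)
m=cv2.inRange(h,(5,90,40),(22,255,255)); m[:150]=0;m[230:]=0;m[:,285:]=m[:,285:];m[:,:285]=0;m[:,330:]=0
n,l,s,ce=cv2.connectedComponentsWithStats(m)
for i in range(1,n):
    if s[i,4]>25: print(s[i],ce[i])
p=env.read_state()['position']
b=p[2]+.0191
print(proj(c,[[p[0]+dx,p[1],b+z] for dx in(-.028,.028) for z in(0,.024)]).round(1))
c=look('top'); h=cv2.cvtColor(c['pixels'],cv2.COLOR_RGB2HSV)
E
```

```text
t 27.85 p [0.6807 0.0494 0.0655] xdir -89.95 tilt [-4.e-04  1.e-04 -1.e+00] open 0.636 f [-0.2  0.3 -3.1] q [-0.19  0.71  0.07  1.8  -0.08  0.64 -1.64]
tool delta [ 0.2337  0.246  -0.0004]
[285 174  19  16 194] [295.22680412 180.79381443]
[312 178   4  11  27] [313.40740741 182.85185185]
[[293.  186.8]
 [293.6 178.2]
 [314.8 186.5]
 [315.7 177.9]]
```

Request:
carry_out(
  deltas=[
    {"dx":0.0093,"dy":0.0098,"dz":0,"yaw":0,"hand":255},
    {"dx":0.021,"dy":0.0221,"dz":0,"yaw":0,"hand":255},
    {"dx":0.028,"dy":0.0295,"dz":0,"yaw":0,"hand":255},
    {"dx":0.0304,"dy":0.032,"dz":0,"yaw":0,"hand":255},
    {"dx":0.0304,"dy":0.032,"dz":0,"yaw":0,"hand":255},
    {"dx":0.0304,"dy":0.032,"dz":0,"yaw":0,"hand":255},
    {"dx":0.0304,"dy":0.032,"dz":0,"yaw":0,"hand":255},
    {"dx":0.0257,"dy":0.0271,"dz":0,"yaw":0,"hand":255},
  ],
)

```text
time_s: 28.75
position: [0.461, -0.1585, 0.0653]
tool_rot: [2.219, -2.221, -0.003]
ft_force: [-0.3, -0.9, -3.4]
opening: 0.634
```

Request:
carry_out(
  deltas=[
    {"dx":0.0187,"dy":0.0197,"dz":0,"yaw":0,"hand":255},
    {"dx":0.0094,"dy":0.0098,"dz":0,"yaw":0,"hand":255},
    {"dx":0,"dy":0,"dz":0.01,"yaw":0,"hand":255},
    {"dx":0,"dy":0,"dz":0.015,"yaw":0,"hand":255},
    {"dx":0,"dy":0,"dz":0.007,"yaw":0,"hand":255},
    {"dx":0,"dy":0,"dz":0,"yaw":0,"hand":255},
    {"dx":0,"dy":0,"dz":0,"yaw":0,"hand":255},
    {"dx":0,"dy":0,"dz":0,"yaw":0,"hand":255},
  ],
)

```text
time_s: 29.55
position: [0.4361, -0.1842, 0.0338]
tool_rot: [-2.223, 2.219, -0.001]
ft_force: [-0.3, -0.6, -2.1]
opening: 0.639
```

```bash
python3 t.py .435 -.1845 -.0071;  python3 - <<'E'
from h import *
c=look('side'); s=env.read_state(); p=s['position']; b=p[2]+.0191
u0,v0=150,215
a=c['pixels'][v0:v0+90,u0:u0+120]; m=np.clip(cv2.resize(a,(800,600),interpolation=2)[:,:,::-1].astype(int)*1.5,0,255).astype(np.uint8)
th=np.linspace(0,2*np.pi,60)
for z,col in((b,(0,255,0)),(b+.024,(255,0,0))):
    for q in proj(c,np.c_[p[0]+.028*np.cos(th),p[1]+.028*np.sin(th),0*th+z]): cv2.circle(m,tuple(int(v) for v in (q-[u0,v0])*6.667),2,col,-1)
for z in(.012,.034):
    for q in proj(c,np.c_[.435+.0065*np.cos(th),-.1845+.0065*np.sin(th),0*th+z]): cv2.circle(m,tuple(int(v) for v in (q-[u0,v0])*6.667),1,(255,0,255),-1)
cv2.imwrite('pics/v17.png',m)
E
```

```text
t 29.55 p [ 0.4361 -0.1842  0.0338] xdir -89.89 tilt [ 8.e-04 -1.e-04 -1.e+00] open 0.639 f [-0.3 -0.6 -2.1] q [ 0.3   0.59  0.01  2.28 -0.02  0.27 -1.25]
tool delta [0.0003 0.0011 0.0409]
```

View pics/v17.png

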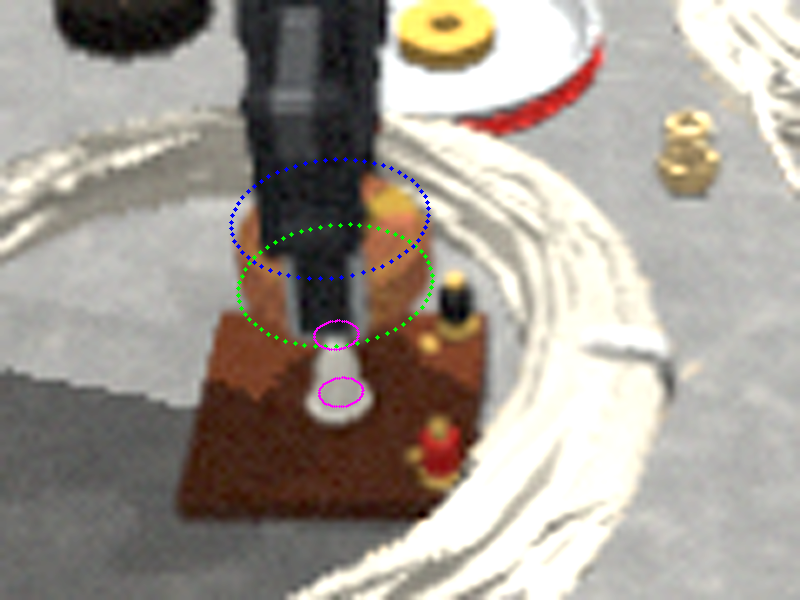

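The choke outline matches the drawn prediction (columns 237–433). The spigot is at column 340, as predicted, and its foot is about 5 crop rows lower than drawn, so about 1 mm more −y. I correct that and lower slowly.

Request:
carry_out(
  deltas=[
    {"dx":0.0013,"dy":0.0008,"dz":0.005,"yaw":0,"hand":255},
    {"dx":0,"dy":0,"dz":0.007,"yaw":0,"hand":255},
    {"dx":0,"dy":0,"dz":0.006,"yaw":0,"hand":255},
    {"dx":0,"dy":0,"dz":0.005,"yaw":0,"hand":255},
    {"dx":0,"dy":0,"dz":0,"yaw":0,"hand":255},
    {"dx":0,"dy":0,"dz":0,"yaw":0,"hand":255},
  ],
)

```text
time_s: 30.2
position: [0.4344, -0.1858, 0.0103]
tool_rot: [2.222, -2.22, -0.001]
ft_force: [-0.5, 0.3, -1.8]
opening: 0.631
```

Request:
carry_out(
  deltas=[
    {"dx":0,"dy":0,"dz":0.004,"yaw":0,"hand":255},
    {"dx":0,"dy":0,"dz":0.004,"yaw":0,"hand":255},
    {"dx":0,"dy":0,"dz":0,"yaw":0,"hand":255},
    {"dx":0,"dy":0,"dz":0,"yaw":0,"hand":255},
  ],
)

```text
time_s: 30.6
position: [0.4344, -0.1858, 0.0025]
tool_rot: [2.222, -2.22, -0.0]
ft_force: [0.6, -0.6, -2.5]
opening: 0.635
```

```bash
python3 t.py .435 -.1855 -.0071
```

```text
t 30.6 p [ 0.4344 -0.1858  0.0025] xdir -89.95 tilt [-3.e-04  1.e-04 -1.e+00] open 0.635 f [ 0.6 -0.6 -2.5] q [ 0.3   0.65  0.    2.29 -0.01  0.2  -1.25]
tool delta [-0.0003 -0.0006  0.0096]
```

Underside is at about 21.6 mm, below the spigot tip (34 mm), with no side force. I continue down.

Request:
carry_out(
  deltas=[
    {"dx":0,"dy":0,"dz":0.004,"yaw":0,"hand":255},
    {"dx":0,"dy":0,"dz":0.003,"yaw":0,"hand":255},
    {"dx":0,"dy":0,"dz":0,"yaw":0,"hand":255},
    {"dx":0,"dy":0,"dz":0,"yaw":0,"hand":255},
  ],
)

```text
time_s: 31.0
position: [0.4344, -0.1858, -0.0045]
tool_rot: [2.222, -2.22, -0.0]
ft_force: [0.4, -0.5, -1.8]
opening: 0.632
```

Request:
carry_out(
  deltas=[
    {"dx":0,"dy":0,"dz":0.0015,"yaw":0,"hand":255},
    {"dx":0,"dy":0,"dz":0,"yaw":0,"hand":255},
    {"dx":0,"dy":0,"dz":0,"yaw":0,"hand":255},
  ],
)

```text
time_s: 31.3
position: [0.4345, -0.1858, -0.0059]
tool_rot: [2.222, -2.22, -0.0]
ft_force: [0.2, 0.5, -1.8]
opening: 0.636
```

Request:
carry_out(
  deltas=[
    {"dx":0,"dy":0,"dz":0.001,"yaw":0,"hand":255},
    {"dx":0,"dy":0,"dz":0,"yaw":0,"hand":255},
    {"dx":0,"dy":0,"dz":0,"yaw":0,"hand":255},
  ],
)

```text
time_s: 31.6
position: [0.4345, -0.1859, -0.0069]
tool_rot: [2.222, -2.22, -0.0]
ft_force: [0.4, -0.4, -2.0]
opening: 0.636
```

Request:
carry_out(
  deltas=[
    {"dx":0,"dy":0,"dz":0.001,"yaw":0,"hand":255},
    {"dx":0,"dy":0,"dz":0,"yaw":0,"hand":255},
    {"dx":0,"dy":0,"dz":0,"yaw":0,"hand":255},
  ],
)

```text
time_s: 31.9
position: [0.4346, -0.1859, -0.0072]
tool_rot: [-2.222, 2.22, -0.001]
ft_force: [-0.7, 0.1, 6.6]
opening: 0.63
```

Request:
carry_out(
  deltas=[
    {"dx":0,"dy":0,"dz":0.001,"yaw":0,"hand":255},
    {"dx":0,"dy":0,"dz":0,"yaw":0,"hand":255},
    {"dx":0,"dy":0,"dz":0,"yaw":0,"hand":255},
  ],
)

```text
time_s: 32.2
position: [0.4346, -0.1859, -0.0073]
tool_rot: [-2.222, 2.22, -0.001]
ft_force: [-2.4, 2.0, 16.9]
opening: 0.631
```

The board is touched exactly at the expected height. I relieve the press and let go.

Request:
carry_out(
  deltas=[
    {"dx":0,"dy":0,"dz":-0.0015,"yaw":0,"hand":255},
    {"dx":0,"dy":0,"dz":0,"yaw":0,"hand":90},
    {"dx":0,"dy":0,"dz":0,"yaw":0,"hand":80},
    {"dx":0,"dy":0,"dz":0,"yaw":0,"hand":60},
    {"dx":0,"dy":0,"dz":0,"yaw":0,"hand":50},
    {"dx":0,"dy":0,"dz":0,"yaw":0,"hand":50},
  ],
)

```text
time_s: 32.8
position: [0.4345, -0.1859, -0.0075]
tool_rot: [2.222, -2.221, -0.0]
ft_force: [0.4, -0.3, 0.0]
opening: 0.804
```

Request:
carry_out(
  deltas=[
    {"dx":0,"dy":0,"dz":-0.01,"yaw":0,"hand":50},
    {"dx":0,"dy":0,"dz":-0.02,"yaw":0,"hand":50},
    {"dx":0,"dy":0,"dz":-0.035,"yaw":0,"hand":50},
    {"dx":0,"dy":0,"dz":-0.045,"yaw":0,"hand":50},
    {"dx":0,"dy":0,"dz":-0.045,"yaw":0,"hand":50},
    {"dx":-0.02,"dy":-0.035,"dz":-0.02,"yaw":0,"hand":50},
    {"dx":-0.02,"dy":-0.04,"dz":0,"yaw":0,"hand":50},
    {"dx":-0.02,"dy":-0.04,"dz":0,"yaw":0,"hand":50},
  ],
)

```text
time_s: 33.6
position: [0.5509, -0.1255, 0.17]
tool_rot: [-2.22, 2.221, -0.004]
ft_force: [0.7, -0.1, 0.1]
opening: 0.808
```

```bash
python3 t.py
python3 - <<'E'
from h import *
c=look('side')['pixels']
cv2.imwrite('pics/v18.png',np.clip(cv2.resize(c[140:305,120:340],(800,600),interpolation=2)[:,:,::-1].astype(int)*1.4,0,255).astype(np.uint8))
E
```

```text
t 33.6 p [ 0.5509 -0.1255  0.17  ] xdir -90.02 tilt [ 3.2e-03 -7.0e-04 -1.0e+00] open 0.808 f [ 0.7 -0.1  0.1] q [ 0.13  0.44  0.02  2.01 -0.01  0.69 -1.42]
```

View pics/v18.png

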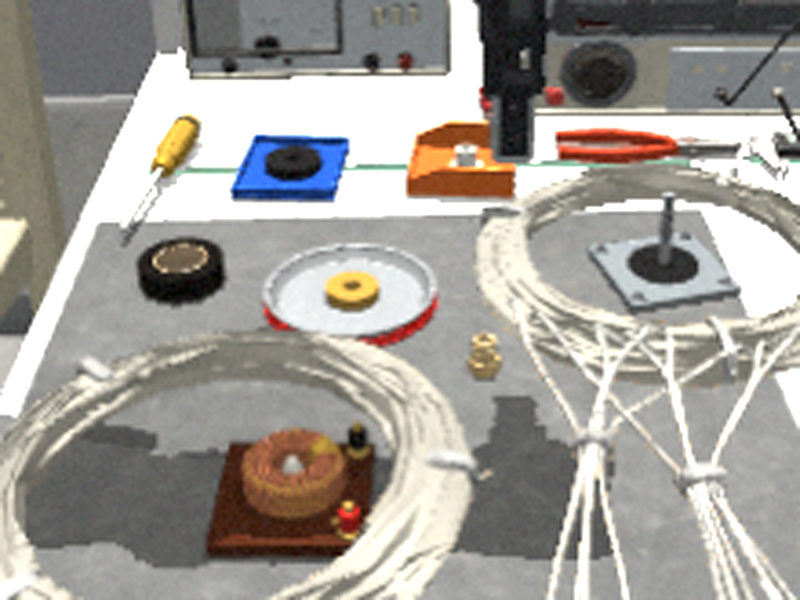

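The picture shows the choke flat over the spigot (spigot tip in the bore at (292,463)), the disc in the dish (352,290), the pad in the tray (292,160) and the bush upright in the bin (465,155). The gripper is clear. Let it settle, then hand in.

Request:
carry_out(
  deltas=[
    {"dx":0,"dy":0,"dz":0,"yaw":0,"hand":50},
    {"dx":0,"dy":0,"dz":0,"yaw":0,"hand":50},
    {"dx":0,"dy":0,"dz":0,"yaw":0,"hand":50},
    {"dx":0,"dy":0,"dz":0,"yaw":0,"hand":50},
  ],
)

```text
time_s: 34.05
position: [0.5479, -0.1268, 0.1675]
tool_rot: [2.219, -2.222, -0.001]
ft_force: [0.3, 0.3, 0.1]
opening: 0.803
```

```bash
python3 -c "
from bench import env
print(env.sign_off())"
```

```text
the job is handed in; nothing more can be done
None
```

I took the stack apart in the order you gave, set each piece down and let go of it, and handed the job in at 34 s of the 128 s allowed. `sign_off` gives no verdict.

**Last checks:**
- **Final side picture:** the bush stands upright in the orange bin, the disc lies flat in the dish, and the pad lies flat in the blue tray. The choke lies level on the board with the spigot tip showing in its bore. The gripper was clear and the force on it near zero.
- **Choke set-down:** the choke met the board within about 0.5 mm of the expected height. I let go only after that contact, so it was not dropped.
- **Disc and pad positions:** a camera measurement after each release put the disc and the pad within 5 mm of the centre of their places. I did not measure the bush and choke again after release; for those I relied on the picture.

**Disagreement:** in the side view the fingertips stood about 30 mm higher relative to the reported TCP than the tool description says. The first closing on the bush shut in the air, which confirmed it. I set the grip heights by trial on the bush and made all the placings relative to where each piece was gripped. The contact height on the board agreed with this.

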